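Shut the syrup bottles and lay them in the bottle rack

TASK

Clear away the coffee syrups. First press every bottle's flip lid fully shut while the bottles all still stand in the wooden caddy; then take out each bottle and lay it on its side in the rack, one to a berth, lengthwise along the rails with its body centred on them, either end to the front. Leave the steel tin standing in the caddy, leave the rack standing flat on the counter, and do not knock over the mug, jar or bowl.

Things in the scene. Friction and masses are not known exactly. Their poses are not given: they have to be found in the camera images.
- caddy: fixed wooden bottle caddy, 215 mm (its x) by 295 mm (its y): 8 mm base board and, on corner posts, a plate (top 52 mm up) with 2 x 3 square openings 53 mm wide, centred at x = -65, +65 and y = -105, 0, +105 mm. Bottles and a tin stand in the openings on the base board. Origin: centre of the underside; z up
- rack: loose bottle rack, 150 mm (its x) by 394 mm (its y), 1.5 kg: five berths centred at y = -164, -82, 0, +82, +164 mm, each two steel dowels 10 mm thick running along its x, 30 mm apart, axes 33 mm up, on two cross boards 30 mm high at x = -55 and +55 mm. A bottle lying in a berth has its axis 58 mm up. Origin: centre of the underside; z up
- bottle1: loose syrup bottle (amber body, red lid), may be absent: round body 48 mm in diameter, 106 mm high, then a black cap 36 mm in diameter up to 122 mm, then the flip lid; 132 mm high when shut, 0.26 kg. Origin: centre of the foot; z from foot to cap. The lid's hinge lies at x = -20, z = 123 mm, parallel to its y; the shut lid reaches to x = +26 mm
- bottle1_mid (a point): middle of the straight body of bottle 1, on its axis, 53 mm from the foot; same axes as the bottle
- lid1 (a joint): flip lid of bottle 1: 0 = shut flat on the cap, 1.57 = standing up, 2.0 = fully open; stays where it is put (light friction). A disc 36 mm in diameter and 8 mm thick with a small thumb tab opposite the hinge; 46 mm from hinge to tab end
- bottle2: loose syrup bottle (green body, yellow lid), may be absent: round body 48 mm in diameter, 106 mm high, then a black cap 36 mm in diameter up to 122 mm, then the flip lid; 132 mm high when shut, 0.26 kg. Origin: centre of the foot; z from foot to cap. The lid's hinge lies at x = -20, z = 123 mm, parallel to its y; the shut lid reaches to x = +26 mm
- bottle2_mid (a point): middle of the straight body of bottle 2, on its axis, 53 mm from the foot; same axes as the bottle
- lid2 (a joint): flip lid of bottle 2: 0 = shut flat on the cap, 1.57 = standing up, 2.0 = fully open; stays where it is put (light friction). A disc 36 mm in diameter and 8 mm thick with a small thumb tab opposite the hinge; 46 mm from hinge to tab end
- bottle3: loose syrup bottle (terracotta body, white lid), may be absent: round body 48 mm in diameter, 106 mm high, then a black cap 36 mm in diameter up to 122 mm, then the flip lid; 132 mm high when shut, 0.26 kg. Origin: centre of the foot; z from foot to cap. The lid's hinge lies at x = -20, z = 123 mm, parallel to its y; the shut lid reaches to x = +26 mm
- bottle3_mid (a point): middle of the straight body of bottle 3, on its axis, 53 mm from the foot; same axes as the bottle
- lid3 (a joint): flip lid of bottle 3: 0 = shut flat on the cap, 1.57 = standing up, 2.0 = fully open; stays where it is put (light friction). A disc 36 mm in diameter and 8 mm thick with a small thumb tab opposite the hinge; 46 mm from hinge to tab end
- bottle4: loose syrup bottle (blue body, orange lid), may be absent: round body 48 mm in diameter, 106 mm high, then a black cap 36 mm in diameter up to 122 mm, then the flip lid; 132 mm high when shut, 0.26 kg. Origin: centre of the foot; z from foot to cap. The lid's hinge lies at x = -20, z = 123 mm, parallel to its y; the shut lid reaches to x = +26 mm
- bottle4_mid (a point): middle of the straight body of bottle 4, on its axis, 53 mm from the foot; same axes as the bottle
- lid4 (a joint): flip lid of bottle 4: 0 = shut flat on the cap, 1.57 = standing up, 2.0 = fully open; stays where it is put (light friction). A disc 36 mm in diameter and 8 mm thick with a small thumb tab opposite the hinge; 46 mm from hinge to tab end
- bottle5: loose syrup bottle (grey body, green lid), may be absent: round body 48 mm in diameter, 106 mm high, then a black cap 36 mm in diameter up to 122 mm, then the flip lid; 132 mm high when shut, 0.26 kg. Origin: centre of the foot; z from foot to cap. The lid's hinge lies at x = -20, z = 123 mm, parallel to its y; the shut lid reaches to x = +26 mm
- bottle5_mid (a point): middle of the straight body of bottle 5, on its axis, 53 mm from the foot; same axes as the bottle
- lid5 (a joint): flip lid of bottle 5: 0 = shut flat on the cap, 1.57 = standing up, 2.0 = fully open; stays where it is put (light friction). A disc 36 mm in diameter and 8 mm thick with a small thumb tab opposite the hinge; 46 mm from hinge to tab end
- tin: loose steel shaker tin, 44 mm in diameter, 70 mm high, standing in the caddy; stays there. Origin: centre of its underside; z up
- mug: white mug, 80 mm in diameter, 85 mm high, bystander. Origin: centre of its underside; z up
- jar: glass jar, 72 mm in diameter, 70 mm high, bystander. Origin: centre of its underside; z up
- bowl: blue bowl, 110 mm across, 50 mm high, bystander. Origin: centre of its underside; z up

How it is judged:
On the way:
1. every bottle's flip lid is shut while all the bottles still stand upright in the caddy (value of joint each of lid1, lid2, lid3, lid4, lid5 below 0.2 rad and angle between each of bottle1, bottle2, bottle3, bottle4, bottle5's own z axis and vertical below 0.3 rad and height (world z) of each of bottle1, bottle2, bottle3, bottle4, bottle5 below 0.03 m), for 0.2 s.
At the end, for the whole second after the job is handed in: Every bottle lies at rest in a rack berth: along the rails within 0.15 rad, body middle 50-66 mm above the rack's underside, within 40 mm of the rails' middle lengthwise and 180 mm of the rack's centre sideways; lids under 0.2 rad; tin upright in the caddy; rack flat (angle between the z axis of each of bottle1_mid, bottle2_mid, bottle3_mid, bottle4_mid, bottle5_mid and the x axis of rack, either way round below 0.15 rad and z of bottle1_mid in the frame of rack between 0.05 and 0.066 m and x of bottle1_mid in the frame of rack between -0.04 and 0.04 m and y of bottle1_mid in the frame of rack between -0.18 and 0.18 m and value of joint each of lid1, lid2, lid3, lid4, lid5 below 0.2 rad and linear speed of each of bottle1, bottle2, bottle3, bottle4, bottle5 below 0.03 m/s and z of bottle2_mid in the frame of rack between 0.05 and 0.066 m and x of bottle2_mid in the frame of rack between -0.04 and 0.04 m and y of bottle2_mid in the frame of rack between -0.18 and 0.18 m and z of bottle3_mid in the frame of rack between 0.05 and 0.066 m and x of bottle3_mid in the frame of rack between -0.04 and 0.04 m and y of bottle3_mid in the frame of rack between -0.18 and 0.18 m and z of bottle4_mid in the frame of rack between 0.05 and 0.066 m and x of bottle4_mid in the frame of rack between -0.04 and 0.04 m and y of bottle4_mid in the frame of rack between -0.18 and 0.18 m and z of bottle5_mid in the frame of rack between 0.05 and 0.066 m and x of bottle5_mid in the frame of rack between -0.04 and 0.04 m and y of bottle5_mid in the frame of rack between -0.18 and 0.18 m and angle between tin's own z axis and vertical below 0.3 rad and horizontal distance between tin and caddy below 0.17 m and height (world z) of tin below 0.03 m and angle between rack's own z axis and vertical below 0.1 rad); the robot touches nothing.
It fails at once if the mug is knocked over (angle between mug's own z axis and vertical above 0.7 rad).
It fails at once if the jar is knocked over (angle between jar's own z axis and vertical above 0.7 rad).
It fails at once if the bowl is knocked over (angle between bowl's own z axis and vertical above 0.7 rad).
Of bottle1, bottle2, bottle3, bottle4, bottle5 only 4 to 5 are there at a start; the rules pass over those that are not, and their reading is None.
At some moment in a run one of rack may be knocked a few centimetres aside while the robot is not near it.
Once in a run the grip may slacken for a moment while it holds something.
It also fails if it takes over 210 s, if anything falls off the work surface, if the arm or the gripper's body presses on something with over 40 N, if the wrist force passes 120 N, or if a joint passes its speed limit or range.

ROBOT

A 6-joint arm with a two-finger parallel gripper is mounted at the origin on the work surface. World frame = base frame: x ahead of the robot, y to its left, z up, the work surface at z = 0. Lengths are in m, angles in rad, forces in N, time in s.
With the tool pointing down it reaches from about 0.275 to 0.825 m from the base axis. Payload 4.9 kg.
Tool frame: the origin (TCP) lies midway between the tips of the shut fingers; the grasp point (between the pads) lies 19 mm behind it; z points along the fingers, y is the line along which they close (so a half turn about z gives the same grasp; the last joint's range is limited). The gripper opens to 85 mm and grips with 20 to 120 N. Pads are 22 mm wide; open, the fingers measure 114 mm over their backs; the gripper's body (76 mm by 85 mm) begins 54 mm behind the grasp point. The pads swing forward as they close: fully open they stand 13 mm farther back than shut.
Start: joints at [-1.372, 0.326, -0.193, 1.052, 0, 1.437], TCP at [0.18, -0.52, 0.231] pointing down, gripper open.
Joint ranges: [-2.65, 2.65], [-0.97, 1.79], [-1.3, 1.35], [-1.93, 2.1], [-1.47, 1.37], [-3.14, 3.14]. Speed limits (rad/s): [2.57, 2.57, 3.14, 3.14, 3.14, 3.14].

INTERFACE

Orientations are given as [roll, pitch, yaw] about the fixed x, y, z axes, in that order (R = Rz(yaw) Ry(pitch) Rx(roll)).
In Python, from station import bot, capture, order gives the robot as it stands.
- The arm moves only by the tool move_arm, never from a script. Its argument "plan" is a list that holds one entry, the list of rows, each a list of 5 numbers: the shift along the tool's x, y, z in mm, then the turn about the tool's z in degrees, then the closure, from 0 (fully open) to 1 (shut). In form: [[[tx, ty, tz, twist, gripper], ...]]. A call has exactly 5 rows; each row shifts and turns the commanded pose from where the row before left it, along the tool's axes as they then stand; what a row does not reach is not made up. A row lasts 1/8 s, in which the tool goes at most 62.5 mm and 10.7 degrees, less where a joint would pass 70% of its speed; a pose out of reach is approached as far as the arm can. A call with a gripper value outside its range is refused whole. The fingers move at their own pace and stop on an object; "grip_force" is the grip in N (left out, the last holds). Time passes only in rows, so rows that do not move let the fingers close, or fill a call up. It gives the time, the measured TCP pose, the force, the opening and the grip force at its end, in the units of the state.
- bot.state(): the state, without advancing time (a new reading comes with each control period).
- capture(name): name is "scene" or "top" or "wrist"; returns a dict with "image" (480x640x3 uint8, blue, green, red), "mtx" (3x3 intrinsics, pixels), "k1" (the pictures are not rectified: a ray, as slopes to the right and down, at radius r is drawn at 1 + k1 r^2 times it, then the intrinsics apply), "world_from_camera" (4x4, takes a point from camera to world coordinates); the wrist camera has in their place "mount" (4x4, takes a point from camera to tool coordinates, whose origin is the TCP and whose axes are the flange's). Camera axes: x right, y down, z forward; pixel columns grow to the right and rows downward; lengths in m; the calibration is good to about 2 mm. A picture is of the moment at which its call begins: read the wrist's pose just before it. There is no depth.
- order.job_done(): hands the job in; it is judged then, once.
The state is a dict: "time_s": time; "joint_positions": joint angles; "joint_velocities": joint speeds; "effort": joint torques, N m; "tcp_pos": TCP position; "tool_rot": TCP orientation; "contact_force": force on the tool from outside, world axes, zero at the start; "wrist_torque": the same for the moment, N m; "gripper_width": finger opening in m; "grasp_force": force on a finger pad.
Only numpy, scipy, OpenCV 4.12 (cv2) and the standard library are available. Lean on these libraries where they do the work, as an engineer would, in place of code of your own. Each camera call takes 0.05 s, during which the arm holds its last target. There are 200 camera calls.

## Working session

There is one attempt and no reset: what is moved stays moved. The work goes in short steps, Python scripts to look and compute and a tool call to move; the robot and the scene stay as the last step left them, time stands still between calls to the robot, and variables do not carry over. Pictures are saved under pics/ and viewed, at most 14 in all, crops included, and the job is handed in when it is done.

Besides the shell and the picture viewer there is one more tool, called after "Emit:" in YAML: its name, and indented under it one key for each argument. move_arm: Moves the arm, as the interface text tells. Its arguments: {"type":"object","properties":{"plan":{"type":"array"},"grip_force":{"type":"number"}},"required":["plan"]}

```bash
ls; mkdir -p pics
python3 - <<'E'
from station import bot,capture
import cv2
for n in ("scene","top"):
    c=capture(n); cv2.imwrite(f"pics/{n}0.png",c["image"]); print(n,c["mtx"],c["k1"],c["world_from_camera"])
c=capture("wrist");print(c["mount"],c["mtx"],c["k1"])
print(bot.state())
E
```

```text
pics
scene [[444.34385658   0.         327.29262782]
 [  0.         444.34385658 241.10350522]
 [  0.           0.           1.        ]] -0.06235731533351335 [[-0.74938307  0.5680062  -0.34028513  0.86774729]
 [ 0.66212792  0.64019374 -0.38953638  0.49486117]
 [-0.00341067 -0.51722426 -0.85584311  0.84316167]
 [ 0.          0.          0.          1.        ]]
top [[467.02602223   0.         325.68365519]
 [  0.         467.02602223 236.15959422]
 [  0.           0.           1.        ]] -0.12099273718744404 [[ 0.00696016 -0.98842506  0.15155016  0.38734945]
 [-0.99951002 -0.00225152  0.03121928  0.13246091]
 [-0.0305167  -0.1516932  -0.98795643  1.25736572]
 [ 0.          0.          0.          1.        ]]
[[-3.63279152e-05 -9.54440698e-01 -2.98400657e-01  7.48751314e-02]
 [ 9.99999995e-01 -5.39964252e-06 -1.04471206e-04  3.16754874e-05]
 [ 9.81003136e-05 -2.98400659e-01  9.54440693e-01 -1.42370457e-01]
 [ 0.00000000e+00  0.00000000e+00  0.00000000e+00  1.00000000e+00]] [[427.72157297   0.         325.219978  ]
 [  0.         427.72157297 242.8461855 ]
 [  0.           0.           1.        ]] 0.0014351286435688375
{'time_s': 0.15, 'joint_positions': array([-1.37220735e+00,  3.26809237e-01, -1.93346781e-01,  1.05201011e+00,
        1.61431640e-05,  1.43654484e+00]), 'joint_velocities': array([ 0.00135052, -0.00181909,  0.0009589 ,  0.00042773, -0.00028692,
        0.00012293]), 'effort': array([ 9.43948435e-04, -4.43702352e+01,  2.62666011e+01,  1.03565320e-02,
       -6.15223166e-05,  1.96359686e-06]), 'tcp_pos': array([ 0.17960124, -0.51937957,  0.23066514]), 'tool_rot': array([-3.14023733e+00, -1.99344427e-04,  3.32840320e-01]), 'contact_force': array([-0.02063523, -0.52031445, -0.00505356]), 'wrist_torque': array([-0.02243648, -0.02789193,  0.02904102]), 'grasp_force': 0.0, 'gripper_width': 0.08557309632203498}
```

View pics/scene0.png

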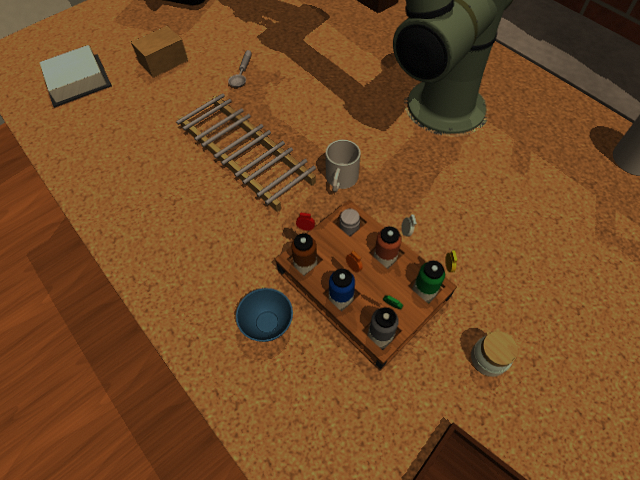

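View pics/top0.png

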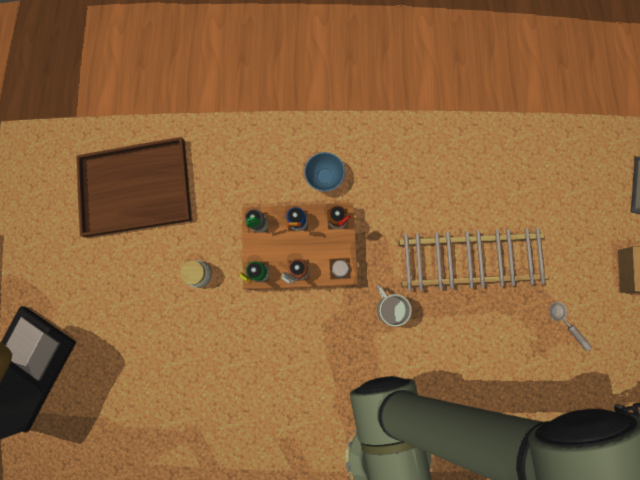

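```bash
cat > h.py <<'E'
import numpy as np,cv2
from station import bot,capture
def ray(c,uv,pose=None):
    T=c["world_from_camera"] if "world_from_camera" in c else pose@c["mount"]
    d=cv2.undistortPoints(np.array(uv,float).reshape(-1,1,2),c["mtx"],np.array([c["k1"],0,0,0.]))[0,0]
    return T[:3,3],T[:3,:3]@np.array([d[0],d[1],1.])
def onz(c,uv,z,pose=None):
    o,d=ray(c,uv,pose); return o+d*(z-o[2])/d[2]
def tri(r1,r2):
    (o1,d1),(o2,d2)=r1,r2
    s=np.linalg.lstsq(np.c_[d1,-d2],o2-o1,rcond=None)[0]
    a,b=o1+s[0]*d1,o2+s[1]*d2
    return (a+b)/2,np.linalg.norm(a-b)
def proj(c,p):
    T=np.linalg.inv(c["world_from_camera"]); q=T[:3,:3]@np.array(p)+T[:3,3]
    return cv2.projectPoints(q.reshape(1,3),np.zeros(3),np.zeros(3),c["mtx"],np.array([c["k1"],0,0,0.]))[0][0,0]
def wpose():
    from scipy.spatial.transform import Rotation as R
    s=bot.state(); T=np.eye(4); T[:3,:3]=R.from_euler("xyz",s["tool_rot"]).as_matrix(); T[:3,3]=s["tcp_pos"]; return T
E
python3 - <<'E'
import cv2,numpy as np
s=cv2.imread("pics/scene0.png");t=cv2.imread("pics/top0.png")
a=cv2.resize(t[195:300,235:365],None,fx=5,fy=5,interpolation=cv2.INTER_CUBIC)
b=cv2.resize(s[200:365,270:470],None,fx=4,fy=3.6,interpolation=cv2.INTER_CUBIC)
b=cv2.resize(s[200:365,270:470],None,fx=3.6,fy=3.6,interpolation=cv2.INTER_CUBIC)
cv2.imwrite("pics/ta.png",np.clip(a*1.6,0,255).astype(np.uint8));cv2.imwrite("pics/sb.png",np.clip(b*1.6,0,255).astype(np.uint8))
E
```

```text
(no output)
```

View pics/ta.png

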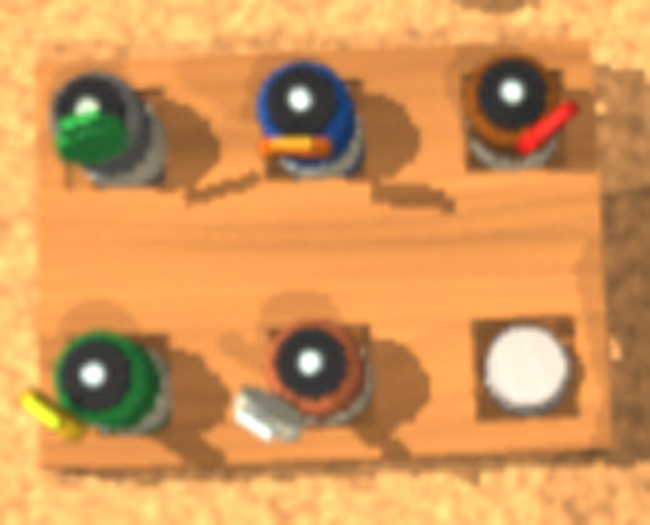

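View pics/sb.png

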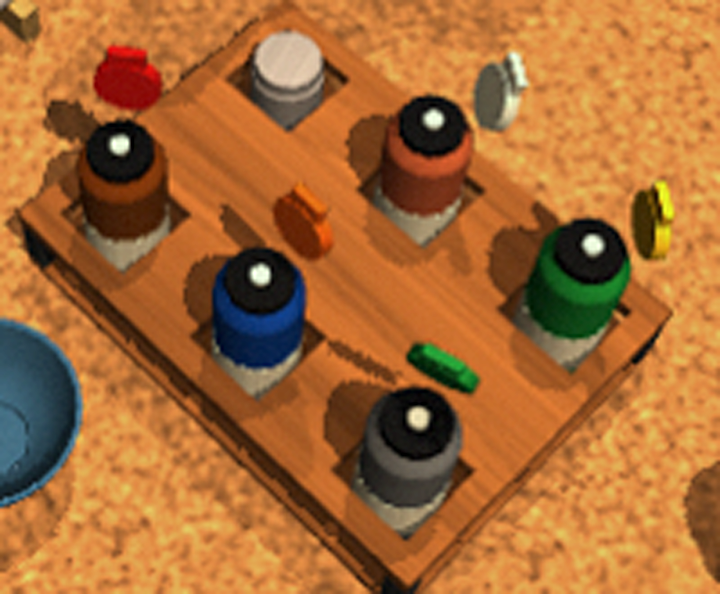

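Run:
```python
from h import *
c=dict(t=capture("top"),s=capture("scene"))
T={1:((512,91),(548,127)),2:((92,374),(52,414)),3:((309,362),(268,413)),4:((299,98),(296,146)),5:((87,105),(90,138))}
S={1:((120,145),(128,78)),2:((592,245),(653,221)),3:((433,119),(500,93)),4:((260,275),(302,222)),5:((418,418),(443,367))}
ft=lambda p:((p[0]+.5)/5-.5+235,(p[1]+.5)/5-.5+195)
fs=lambda p:((p[0]+.5)/3.6-.5+270,(p[1]+.5)/3.6-.5+200)
for i in T:
    d,e1=tri(ray(c["t"],ft(T[i][0])),ray(c["s"],fs(S[i][0])))
    l,e2=tri(ray(c["t"],ft(T[i][1])),ray(c["s"],fs(S[i][1])))
    v=l-d; print(i,d.round(4),round(e1,4),"lid",l.round(4),round(e2,4),"rel",v.round(4),"dir deg",np.degrees(np.arctan2(v[1],v[0])).round(1))
print("tin",onz(c["t"],ft((526,368)),.078))
im=c["t"]["image"]; a=cv2.resize(im[222:302,392:556],None,fx=4.8,fy=4.8,interpolation=cv2.INTER_CUBIC)
cv2.imwrite("pics/ra.png",np.clip(a*1.4,0,255).astype(np.uint8))
for n,uv,z in(("mug",(395,311),.085),("bowl",(324,172),.05),("jar",(194,274),.07)): print(n,onz(c["t"],uv,z).round(3))
```

```text
1 [0.6179 0.1403 0.1342] 0.0007 lid [0.5961 0.1227 0.1552] 0.0011 rel [-0.0218 -0.0176  0.0211] dir deg -141.0
2 [0.4782 0.343  0.1342] 0.0023 lid [0.4571 0.3582 0.1546] 0.0014 rel [-0.0211  0.0153  0.0204] dir deg 144.2
3 [0.4846 0.2375 0.1342] 0.0019 lid [0.4581 0.2555 0.1532] 0.0001 rel [-0.0265  0.0181  0.019 ] dir deg 145.7
4 [0.6144 0.2447 0.135 ] 0.0014 lid [0.5867 0.2438 0.1549] 0.0011 rel [-0.0277 -0.0008  0.0199] dir deg -178.3
5 [0.6103 0.3497 0.1367] 0.0008 lid [0.5905 0.3438 0.1557] 0.0013 rel [-0.0199 -0.0059  0.019 ] dir deg -163.4
tin [0.4863722  0.13344389 0.078     ]
mug [ 0.38  -0.004  0.085]
bowl [0.746 0.176 0.05 ]
jar [0.47  0.511 0.07 ]
```

View pics/ra.png

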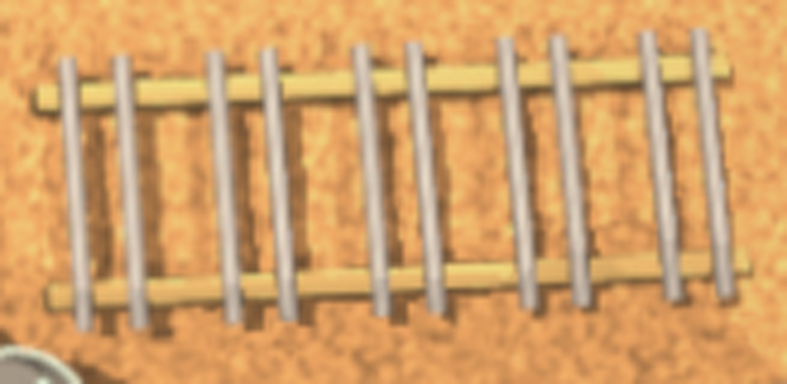

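Run:
```python
from h import *
c=capture("top")
f=lambda p:((p[0]+.5)/4.8-.5+392,(p[1]+.5)/4.8-.5+222)
P=np.array([onz(c,f(p),.035)[:2] for p in((67,58),(85,330),(698,30),(727,299))])
print(P.round(4)); print("dowel len",np.linalg.norm(P[0]-P[1]),np.linalg.norm(P[2]-P[3]),"span(358)",np.linalg.norm(P[0]-P[2]),np.linalg.norm(P[1]-P[3]))
print("c",P.mean(0)); v=P[0]+P[1]-P[2]-P[3]; print("yaw of y axis-90",np.degrees(np.arctan2(-v[0],v[1])))
```

```text
[[ 0.582  -0.0404]
 [ 0.4326 -0.0477]
 [ 0.5988 -0.3974]
 [ 0.4483 -0.4054]]
dowel len 0.14950040655391533 0.15062320888723935 span(358) 0.3573879566252205 0.35808795846635866
c [ 0.51542213 -0.22272804]
yaw of y axis-90 2.603241270299813
```

Emit:
move_arm:
  plan:
    - [[0, 0, 0, 9.5, 1], [0, 0, 0, 9.5, 1], [0, 0, 0, 0, 1], [0, 0, 0, 0, 1], [0, 0, 0, 0, 1]]
  grip_force: 20

```text
time_s: 0.92
tcp_pos: [0.1797, -0.5198, 0.2313]
tool_rot: [-3.142, -0.0, 0.002]
contact_force: [-1.0, -1.2, 0.9]
gripper_width: 0.0003
grasp_force: 0.0
```

Emit:
move_arm:
  plan:
    - [[26, -41.4, 0, 0, 1], [26, -41.4, 0, 0, 1], [26, -41.4, 0, 0, 1], [26, -41.4, 0, 0, 1], [26, -41.4, 0, 0, 1]]

```text
time_s: 1.55
tcp_pos: [0.3101, -0.3114, 0.2315]
tool_rot: [3.141, -0.001, 0.002]
contact_force: [1.2, 0.3, -0.0]
gripper_width: 0.0001
grasp_force: 0.0
```

Emit:
move_arm:
  plan:
    - [[26, -41.4, 0, 0, 1], [26, -41.4, 0, 0, 1], [26, -41.4, 0, 0, 1], [26, -41.4, 0, 0, 1], [26, -41.4, 0, 0, 1]]

```text
time_s: 2.17
tcp_pos: [0.44, -0.1041, 0.2315]
tool_rot: [3.141, -0.001, 0.002]
contact_force: [0.1, 0.2, 0.6]
gripper_width: -0.0001
grasp_force: 0.0
```

Emit:
move_arm:
  plan:
    - [[26, -41.4, 0, 0, 1], [26, -41.4, 0, 0, 1], [26, -41.4, 0, 0, 1], [26, -41.4, 0, 0, 1], [26, -41.4, 0, 0, 1]]

```text
time_s: 2.8
tcp_pos: [0.5698, 0.0909, 0.2313]
tool_rot: [-3.131, -0.0, 0.025]
contact_force: [0.1, -0.4, 0.1]
gripper_width: 0.0002
grasp_force: 0.0
```

Emit:
move_arm:
  plan:
    - [[0, 0, 40, 0, 1], [0, 0, 41, 0, 1], [0, 0, 0, 0, 1], [0, 0, 0, 0, 1], [0, 0, 0, 0, 1]]

```text
time_s: 3.42
tcp_pos: [0.5707, 0.0893, 0.1524]
tool_rot: [-3.131, -0.003, 0.022]
contact_force: [-0.4, 0.2, -0.2]
gripper_width: -0.0002
grasp_force: 0.0
```

Emit:
move_arm:
  plan:
    - [[11, -9, 0, 0, 1], [11, -9, 0, 0, 1], [11, -9, 0, 0, 1], [11, -9, 0, 0, 1], [8, -6, 0, 0, 1]]

```text
time_s: 4.05
tcp_pos: [0.6212, 0.1151, 0.1507]
tool_rot: [-3.116, 0.0, 0.054]
contact_force: [-0.2, -0.3, 0.8]
gripper_width: 0.0002
grasp_force: 0.2
```

Emit:
move_arm:
  plan:
    - [[0, 0, 5, 0, 1], [0, 0, 5, 0, 1], [0, 0, 1, 0, 1], [0, 0, 0, 0, 1], [0, 0, 0, 0, 1]]

```text
time_s: 4.68
tcp_pos: [0.6201, 0.1148, 0.14]
tool_rot: [-3.116, 0.001, 0.054]
contact_force: [-0.4, -0.1, 0.3]
gripper_width: -0.0001
grasp_force: 0.5
```

Run:
```python
from h import *
print(bot.state()["joint_positions"].round(3))
c=capture("wrist");cv2.imwrite("pics/w1.png",cv2.resize(c["image"],(400,300)))
```

```text
[ 0.054  0.541 -0.099  0.931  0.025  3.142]
```

View pics/w1.png

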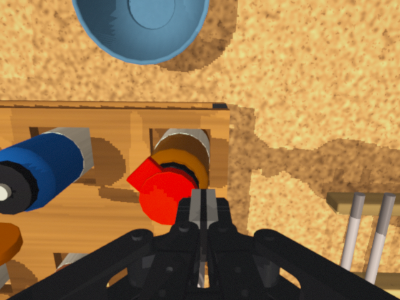

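Emit:
move_arm:
  plan:
    - [[0, 0, -30, 0, 1], [0, 0, -50, -10.5, 1], [0, 0, 0, -10.5, 1], [0, 0, 0, -10.5, 1], [0, 0, 0, -10.5, 1]]

```text
time_s: 5.35
tcp_pos: [0.6202, 0.1127, 0.2198]
tool_rot: [-3.122, -0.016, 0.793]
contact_force: [-0.0, 0.6, 0.3]
gripper_width: 0.0004
grasp_force: 0.0
```

Emit:
move_arm:
  plan:
    - [[0, 0, 0, -10.5, 1], [0, 0, 0, -10.5, 1], [0, 0, 0, -10.5, 1], [0, 0, 0, -10.5, 1], [0, 0, 0, -10.5, 1]]

```text
time_s: 5.98
tcp_pos: [0.6201, 0.1127, 0.2196]
tool_rot: [3.141, -0.025, 1.709]
contact_force: [0.8, -1.2, -0.0]
gripper_width: -0.0003
grasp_force: 0.0
```

Emit:
move_arm:
  plan:
    - [[0, 0, 0, -10.5, 1], [0, 0, 0, -10.5, 1], [0, 0, 0, -10.5, 1], [0, 0, 0, -10.5, 1], [0, 0, 0, -10.5, 1]]

```text
time_s: 6.6
tcp_pos: [0.6202, 0.1127, 0.2196]
tool_rot: [3.121, -0.015, 2.626]
contact_force: [-0.1, 0.1, 0.0]
gripper_width: -0.0001
grasp_force: 0.0
```

Emit:
move_arm:
  plan:
    - [[0, 0, 0, -10.5, 1], [0, 0, 0, -10.5, 1], [0, 0, 0, -10.5, 1], [0, 0, 0, 0, 1], [0, 0, 0, 0, 1]]

```text
time_s: 7.22
tcp_pos: [0.6204, 0.1128, 0.2198]
tool_rot: [3.116, -0.001, -3.117]
contact_force: [-0.2, -0.1, -0.4]
gripper_width: -0.0003
grasp_force: 0.0
```

```bash
cat >> h.py <<'E'
def plan(pts):
    T=wpose(); p=T[:3,3]
    for q in pts:
        q=np.array(q,float); d=T[:3,:3].T@(q-p)*1000; print(q.round(4),"->",d.round(1),"n",round(np.linalg.norm(d))); p=q
E
python3 - <<'E'
from h import *
c=capture("scene");a=c["image"][170:350,260:480]
cv2.imwrite("pics/s2.png",np.clip(cv2.resize(a,None,fx=3,fy=3,interpolation=cv2.INTER_CUBIC)*1.5,0,255).astype(np.uint8))
B={1:(.6179,.1403,-141),2:(.4782,.343,144.2),3:(.4846,.2375,145.7),4:(.6144,.2447,-178.3),5:(.6103,.3497,-163.4)}
for i in(1,4,5,2,3):
    x,y,a=B[i];u=np.array([np.cos(np.radians(a)),np.sin(np.radians(a))])
    print(i); P=lambda r,z:[x+r*u[0],y+r*u[1],z]
    plan([P(60,.215)if 0 else P(.062,.215),P(.062,.150),P(-.006,.150),P(-.006,.139),P(-.006,.215)])
E
```

```text
1
[0.5697 0.1013 0.215 ] -> [ 51.  -10.3   4.6] n 52
[0.5697 0.1013 0.15  ] -> [-0.1 -1.6 65. ] n 65
[0.6226 0.1441 0.15  ] -> [-53.9  41.4   1. ] n 68
[0.6226 0.1441 0.139 ] -> [-0.  -0.3 11. ] n 11
[0.6226 0.1441 0.215 ] -> [  0.1   1.9 -76. ] n 76
4
[0.5524 0.2429 0.215 ] -> [ 64.6 131.6   8.3] n 147
[0.5524 0.2429 0.15  ] -> [-0.1 -1.6 65. ] n 65
[0.6204 0.2449 0.15  ] -> [-68.    0.3  -0.1] n 68
[0.6204 0.2449 0.139 ] -> [-0.  -0.3 11. ] n 11
[0.6204 0.2449 0.215 ] -> [  0.1   1.9 -76. ] n 76
5
[0.5509 0.332  0.215 ] -> [ 63.9 220.7  10.5] n 230
[0.5509 0.332  0.15  ] -> [-0.1 -1.6 65. ] n 65
[0.616  0.3514 0.15  ] -> [-65.6  17.7   0.4] n 68
[0.616  0.3514 0.139 ] -> [-0.  -0.3 11. ] n 11
[0.616  0.3514 0.215 ] -> [  0.1   1.9 -76. ] n 76
2
[0.4279 0.3793 0.215 ] -> [185.6 271.1  11.9] n 329
[0.4279 0.3793 0.15  ] -> [-0.1 -1.6 65. ] n 65
[0.4831 0.3395 0.15  ] -> [-54.1 -41.2  -1.1] n 68
[0.4831 0.3395 0.139 ] -> [-0.  -0.3 11. ] n 11
[0.4831 0.3395 0.215 ] -> [  0.1   1.9 -76. ] n 76
3
[0.4334 0.2724 0.215 ] -> [182.9 164.2   9.2] n 246
[0.4334 0.2724 0.15  ] -> [-0.1 -1.6 65. ] n 65
[0.4896 0.2341 0.15  ] -> [-55.2 -39.7  -1.1] n 68
[0.4896 0.2341 0.139 ] -> [-0.  -0.3 11. ] n 11
[0.4896 0.2341 0.215 ] -> [  0.1   1.9 -76. ] n 76
```

View pics/s2.png

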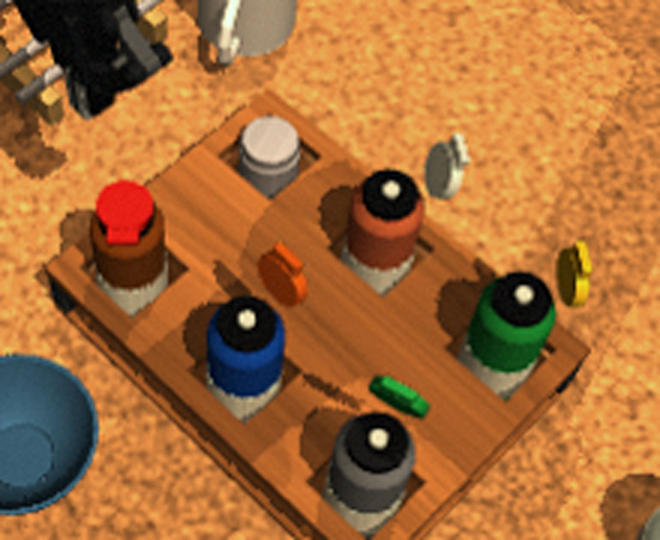

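Emit:
move_arm:
  plan:
    - [[-3, 31, 5, 0, 1], [0, 0, 40, 0, 1], [0, -1, 30, 0, 1], [0, 0, 6, 0, 1], [0, 0, 0, 0, 1]]

```text
time_s: 7.9
tcp_pos: [0.623, 0.1451, 0.1406]
tool_rot: [3.116, 0.0, -3.115]
contact_force: [-0.1, 0.4, 0.3]
gripper_width: -0.0002
grasp_force: 0.0
```

Emit:
move_arm:
  plan:
    - [[0, 1, -40, 0, 1], [0, 1, -36, 0, 1], [34, 50, 1, 0, 1], [34, 50, 2, 0, 1], [0, 0, 0, 0, 1]]

```text
time_s: 8.52
tcp_pos: [0.5494, 0.2461, 0.2161]
tool_rot: [3.116, -0.001, -3.109]
contact_force: [1.0, -0.3, 0.6]
gripper_width: 0.0001
grasp_force: 0.0
```

Emit:
move_arm:
  plan:
    - [[0, -1, 35, 0, 1], [0, 0, 30, 0, 1], [-17, 0, 0, 0, 1], [-17, 0, 0, 0, 1], [-17, 0, 0, 0, 1]]

```text
time_s: 9.15
tcp_pos: [0.6038, 0.2442, 0.1504]
tool_rot: [3.117, -0.001, -3.116]
contact_force: [-0.6, 0.5, -0.3]
gripper_width: 0.0001
grasp_force: 0.2
```

Emit:
move_arm:
  plan:
    - [[-17, 0, 0, 0, 1], [0, 0, 5, 0, 1], [0, 0, 4, 0, 1], [0, 0, 2, 0, 1], [0, 0, 0, 0, 1]]

```text
time_s: 9.78
tcp_pos: [0.6196, 0.2458, 0.1401]
tool_rot: [3.116, -0.0, -3.114]
contact_force: [-0.5, -0.7, 4.6]
gripper_width: 0.0001
grasp_force: 2.3
```

Emit:
move_arm:
  plan:
    - [[0, 0, 2, 0, 1], [0, 1, -40, 0, 1], [0, 1, -36, 0, 1], [34, 44, 1, 0, 1], [34, 44, 1, 0, 1]]

```text
time_s: 10.4
tcp_pos: [0.5486, 0.3327, 0.2139]
tool_rot: [3.116, -0.0, -3.116]
contact_force: [1.5, 0.3, -1.1]
gripper_width: 0.0005
grasp_force: 0.0
```

Emit:
move_arm:
  plan:
    - [[0, -1, 35, 0, 1], [0, 0, 30, 0, 1], [-16, 4, 0, 0, 1], [-16, 4, 0, 0, 1], [-17, 5, 0, 0, 1]]

```text
time_s: 11.02
tcp_pos: [0.5973, 0.3472, 0.1484]
tool_rot: [3.117, -0.003, -3.114]
contact_force: [-1.1, -0.1, 0.5]
gripper_width: 0.0002
grasp_force: 0.2
```

Emit:
move_arm:
  plan:
    - [[-17, 5, 0, 0, 1], [0, 0, 5, 0, 1], [0, 0, 4, 0, 1], [0, 0, 4, 0, 1], [0, 0, 0, 0, 1]]

```text
time_s: 11.65
tcp_pos: [0.6156, 0.3536, 0.14]
tool_rot: [3.114, 0.004, -3.114]
contact_force: [-2.6, -1.6, 15.9]
gripper_width: 0.0001
grasp_force: 8.0
```

Emit:
move_arm:
  plan:
    - [[0, 1, -40, 0, 1], [0, 1, -38, 0, 1], [47, 8, 0, 0, 1], [47, 8, 0, 0, 1], [47, 8, 0, 0, 1]]

```text
time_s: 12.28
tcp_pos: [0.4706, 0.3726, 0.2144]
tool_rot: [3.116, -0.002, -3.114]
contact_force: [0.3, 1.0, 0.3]
gripper_width: -0.0
grasp_force: 0.0
```

Emit:
move_arm:
  plan:
    - [[47, 8, 1, 0, 1], [0, 0, 0, 0, 1], [0, -1, 35, 0, 1], [0, 0, 30, 0, 1], [0, 0, 0, 0, 1]]

```text
time_s: 12.9
tcp_pos: [0.4245, 0.379, 0.1468]
tool_rot: [3.119, -0.005, -3.114]
contact_force: [-1.1, -0.6, 0.1]
gripper_width: -0.0002
grasp_force: 0.0
```

Emit:
move_arm:
  plan:
    - [[-14, -10, -2, 0, 1], [-14, -10, 0, 0, 1], [-14, -10, 0, 0, 1], [-15, -10, 0, 0, 1], [0, 0, 0, 0, 1]]

```text
time_s: 13.52
tcp_pos: [0.4857, 0.341, 0.15]
tool_rot: [3.116, -0.0, -3.116]
contact_force: [0.1, -0.5, 0.1]
gripper_width: -0.0004
grasp_force: 0.0
```

Emit:
move_arm:
  plan:
    - [[0, 0, 5, 0, 1], [0, 0, 4, 0, 1], [0, 0, 3, 0, 1], [0, 0, 0, 0, 1], [0, 0, 0, 0, 1]]

```text
time_s: 14.15
tcp_pos: [0.4848, 0.3432, 0.14]
tool_rot: [3.115, 0.002, -3.113]
contact_force: [-1.5, -1.9, 11.5]
gripper_width: -0.0001
grasp_force: 6.0
```

Emit:
move_arm:
  plan:
    - [[0, 1, -40, 0, 1], [0, 1, -37, 0, 1], [26, -33, -1, 0, 1], [26, -33, -1, 0, 1], [0, 0, 0, 0, 1]]

```text
time_s: 14.78
tcp_pos: [0.4314, 0.2735, 0.2151]
tool_rot: [3.117, -0.003, -3.114]
contact_force: [-0.7, 0.5, 0.8]
gripper_width: -0.0001
grasp_force: 0.0
```

Emit:
move_arm:
  plan:
    - [[0, -1, 35, 0, 1], [0, 0, 31, 0, 1], [0, 0, 0, 0, 1], [-14, -10, 0, 0, 1], [-14, -10, 0, 0, 1]]

```text
time_s: 15.4
tcp_pos: [0.4648, 0.2565, 0.1503]
tool_rot: [3.115, 0.002, -3.113]
contact_force: [0.3, 0.4, 0.3]
gripper_width: 0.0004
grasp_force: 0.5
```

Emit:
move_arm:
  plan:
    - [[-14, -10, 0, 0, 1], [-14, -10, 0, 0, 1], [0, 0, 5, 0, 1], [0, 0, 4, 0, 1], [0, 0, 3, 0, 1]]

```text
time_s: 16.02
tcp_pos: [0.4932, 0.2381, 0.1395]
tool_rot: [3.115, 0.005, -3.114]
contact_force: [-4.1, -2.2, 33.8]
gripper_width: -0.0004
grasp_force: 17.0
```

Emit:
move_arm:
  plan:
    - [[0, 0, 0, 0, 1], [0, 1, -40, 0, 1], [0, 1, -40, 0, 1], [0, -50, 0, 0, 1], [0, -50, 0, 0, 1]]

```text
time_s: 16.65
tcp_pos: [0.4933, 0.1374, 0.214]
tool_rot: [3.116, -0.0, -3.111]
contact_force: [1.7, 0.2, 0.4]
gripper_width: 0.0003
grasp_force: 0.0
```

Run:
```python
from h import *
c=capture("scene");t=capture("top")
a=cv2.resize(c["image"][170:350,260:480],None,fx=2.5,fy=2.5,interpolation=cv2.INTER_CUBIC)
b=cv2.resize(t["image"][195:300,235:560],None,fx=550/325,fy=550/325,interpolation=cv2.INTER_CUBIC)[:150]
b=b[:min(150,len(b))]
cv2.imwrite("pics/s3.png",np.clip(np.vstack([a,b[:,:550]])*1.5,0,255).astype(np.uint8))
```

```text
(no output)
```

View pics/s3.png

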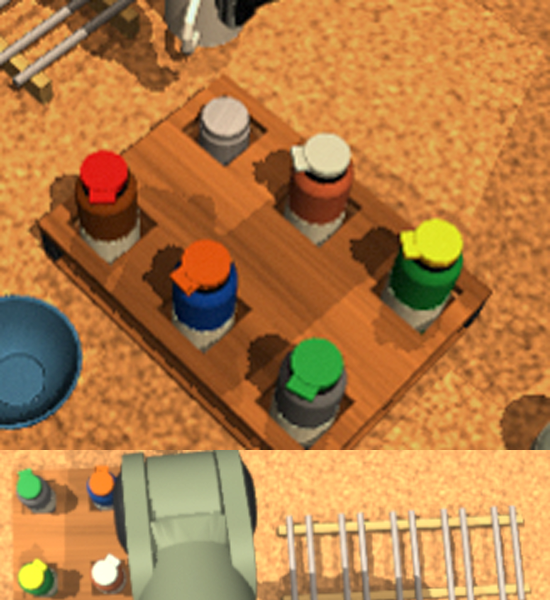

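Emit:
move_arm:
  plan:
    - [[-43, 4, 0, 0, 1], [-43, 4, 0, 0, 1], [-43, 4, 0, 0, 1], [0, 0, 40, 0, 1], [0, -1, 30, 0, 1]]

```text
time_s: 17.38
tcp_pos: [0.6217, 0.1553, 0.1418]
tool_rot: [3.116, -0.003, -3.113]
contact_force: [0.3, -0.3, 0.4]
gripper_width: 0.0002
grasp_force: 0.0
```

Emit:
move_arm:
  plan:
    - [[0, 0, 3, 0, 1], [0, 0, 2, 0, 1], [0, 0, 1, 0, 1], [0, 0, 0, 0, 1], [0, 0, 0, 0, 1]]

```text
time_s: 18.0
tcp_pos: [0.6228, 0.1555, 0.1399]
tool_rot: [3.115, 0.002, -3.113]
contact_force: [-1.2, 0.2, 8.4]
gripper_width: 0.0001
grasp_force: 4.3
```

Run:
```python
from h import *
plan([(.618,.141,.2),(.618,.141,.076),(.618,.141,.185),(.473,-.3888,.185),(.473,-.3888,.108)])
```

```text
[0.618 0.141 0.2  ] -> [  5.1 -12.7 -60.5] n 62
[0.618 0.141 0.076] -> [  0.2  -3.3 124. ] n 124
[0.618 0.141 0.185] -> [  -0.2    2.9 -109. ] n 109
[ 0.473  -0.3888  0.185 ] -> [ 160.3 -525.2  -14.2] n 549
[ 0.473  -0.3888  0.108 ] -> [ 0.1 -2.  77. ] n 77
```

Emit:
move_arm:
  plan:
    - [[0, 0, -30, 0, 0.5], [0, -8, -30, -1, 0], [5, -4, 0, 0, 0], [0, 0, 0, 0, 0], [0, 0, 0, 0, 0]]
  grip_force: 40

```text
time_s: 18.62
tcp_pos: [0.6168, 0.1406, 0.1963]
tool_rot: [3.116, -0.003, -3.096]
contact_force: [-0.7, 0.0, 0.4]
gripper_width: 0.0854
grasp_force: 0.0
```

Emit:
move_arm:
  plan:
    - [[0, -1, 40, 0, 0], [0, -1, 40, 0, 0], [0, -1, 40, 0, 0], [0, 0, 0, 0, 1], [0, 0, 0, 0, 1]]

```text
time_s: 19.25
tcp_pos: [0.6184, 0.1402, 0.0785]
tool_rot: [3.117, 0.0, -3.096]
contact_force: [-1.0, -1.2, 3.2]
gripper_width: 0.0514
grasp_force: 2.5
```

Emit:
move_arm:
  plan:
    - [[0, 0, 0, 0, 1], [0, 0, 0, 0, 1], [0, 0, 0, 0, 1], [0, 1, -30, 0, 1], [0, 1, -40, 0, 1]]

```text
time_s: 19.88
tcp_pos: [0.6164, 0.1405, 0.1469]
tool_rot: [3.116, -0.004, -3.096]
contact_force: [1.4, 0.1, -3.7]
gripper_width: 0.0477
grasp_force: 41.6
```

Emit:
move_arm:
  plan:
    - [[0, 1, -39, 0, 1], [14, -48, -1.3, 0, 1], [14, -48, -1.3, 0, 1], [14, -48, -1.3, 0, 1], [14, -48, -1.3, 0, 1]]

```text
time_s: 20.5
tcp_pos: [0.5698, -0.0551, 0.1869]
tool_rot: [3.116, -0.0, -3.096]
contact_force: [0.7, -0.2, -2.1]
gripper_width: 0.047
grasp_force: 41.7
```

Emit:
move_arm:
  plan:
    - [[14, -48, -1.3, 0, 1], [14, -48, -1.3, 0, 1], [14, -48, -1.3, 0, 1], [14, -48, -1.3, 0, 1], [14, -48, -1.3, 0, 1]]

```text
time_s: 21.12
tcp_pos: [0.5108, -0.2981, 0.1872]
tool_rot: [3.116, -0.0, -3.096]
contact_force: [1.0, -0.9, -2.6]
gripper_width: 0.0474
grasp_force: 43.5
```

Emit:
move_arm:
  plan:
    - [[14, -48, -1.3, 0, 1], [14, -48, -1.3, 0, 1], [0, 0, 0, 0, 1], [0, 0, 0, 0, 1], [0, 0, 0, 0, 1]]

```text
time_s: 21.75
tcp_pos: [0.488, -0.3927, 0.1874]
tool_rot: [3.115, -0.001, -3.095]
contact_force: [0.9, -0.4, -3.0]
gripper_width: 0.0476
grasp_force: 43.9
```

Run:
```python
from h import *
plan([(.473,-.3888,.185),(.473,-.3888,.108)])
w=capture("wrist")["image"];s=capture("scene")["image"]
cv2.imwrite("pics/w4.png",np.vstack([cv2.resize(w,(400,300)),cv2.resize(s[60:260,120:387],(400,300))]))
```

```text
[ 0.473  -0.3888  0.185 ] -> [14.8  4.5  2.6] n 16
[ 0.473  -0.3888  0.108 ] -> [-0.1 -2.  77. ] n 77
```

View pics/w4.png

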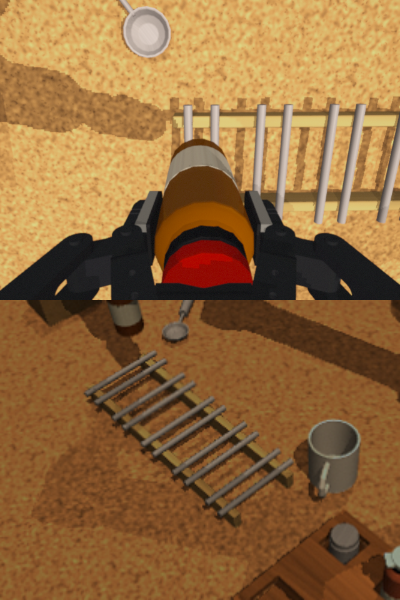

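Emit:
move_arm:
  plan:
    - [[15, 4, 2, 0, 1], [0, 0, 0, 0, 1], [0, -1, 40, 0, 1], [0, -1, 33, 0, 1], [0, 0, 0, 0, 1]]

```text
time_s: 22.48
tcp_pos: [0.4723, -0.3898, 0.1111]
tool_rot: [3.114, -0.002, -3.096]
contact_force: [-0.2, -0.1, -3.6]
gripper_width: 0.0468
grasp_force: 41.2
```

Emit:
move_arm:
  plan:
    - [[0, 0, 2, 0, 1], [0, 0, 2, 0, 1], [0, 0, 2, 0, 1], [0, 0, 0, 0, 1], [0, 0, 0, 0, 1]]

```text
time_s: 23.1
tcp_pos: [0.4733, -0.3912, 0.1082]
tool_rot: [3.118, 0.001, -3.096]
contact_force: [-0.2, 1.4, 6.8]
gripper_width: 0.0472
grasp_force: 40.6
```

Emit:
move_arm:
  plan:
    - [[-5, 0, 0, 0, 1], [-5, 0, 0, 0, 1], [-5, 0, 0, 0, 1], [-5, 0, 0, 0, 1], [-4, 0, -1, 0, 1]]
  grip_force: 20

```text
time_s: 23.72
tcp_pos: [0.4962, -0.3908, 0.1088]
tool_rot: [3.119, -0.002, -3.097]
contact_force: [-2.8, -1.2, 2.2]
gripper_width: 0.0474
grasp_force: 33.9
```

Run:
```python
from h import *
print(bot.state()["contact_force"],bot.state()["wrist_torque"])
w=capture("wrist")["image"];s=capture("scene")["image"]
cv2.imwrite("pics/w5.png",np.vstack([cv2.resize(w,(400,300)),cv2.resize(s[60:260,120:387],(400,300))]))
```

```text
[-2.82310925 -1.19882651  2.22689354] [-0.21552834  0.84730908 -0.00488591]
```

View pics/w5.png

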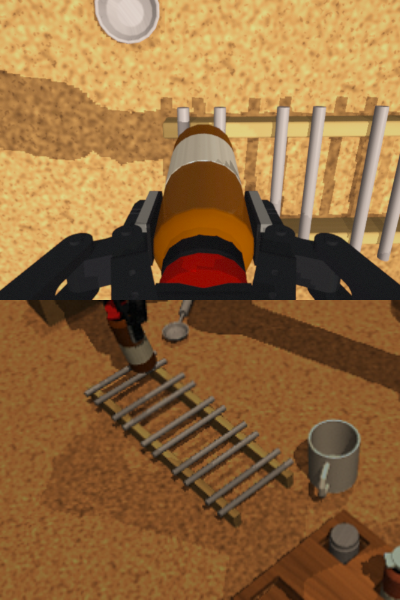

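Emit:
move_arm:
  plan:
    - [[-5, 0, 0, 0, 1], [-5, 0, 1, 0, 1], [-5, 0, 1, 0, 1], [-5, 0, 1, 0, 1], [-5, 0, 1, 0, 1]]

```text
time_s: 24.45
tcp_pos: [0.5223, -0.3895, 0.1052]
tool_rot: [3.119, 0.001, -3.097]
contact_force: [-2.5, 0.5, 8.2]
gripper_width: 0.0473
grasp_force: 35.2
```

Emit:
move_arm:
  plan:
    - [[-5, 0, 2, 0, 1], [-5, 0, 2, 0, 1], [-4, 0, 2, 0, 1], [-4, 0, 2, 0, 1], [-4, 0, 3, 0, 1]]

```text
time_s: 25.08
tcp_pos: [0.5454, -0.387, 0.0943]
tool_rot: [3.117, 0.004, -3.096]
contact_force: [0.2, 1.2, 8.7]
gripper_width: 0.0472
grasp_force: 35.5
```

Run:
```python
from h import *
print(bot.state()["contact_force"],bot.state()["wrist_torque"])
w=capture("wrist")["image"];s=capture("scene")["image"]
cv2.imwrite("pics/w6.png",np.vstack([cv2.resize(w,(400,300)),cv2.resize(s[60:260,120:387],(400,300))]))
```

```text
[0.21663735 1.2141065  8.66603114] [ 0.44039757  0.13838362 -0.09055853]
```

View pics/w6.png

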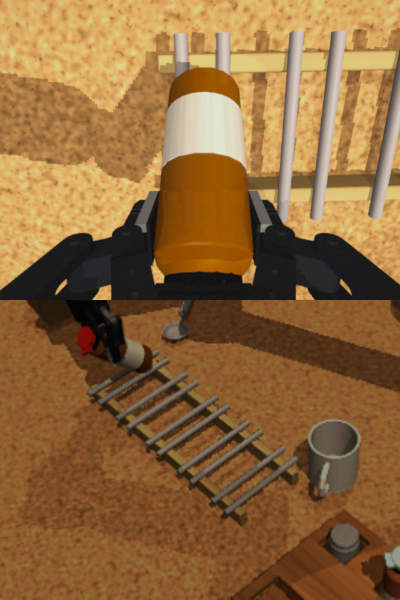

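Emit:
move_arm:
  plan:
    - [[-4, 0, 3, 0, 1], [-4, 0, 3, 0, 1], [-4, 0, 3, 0, 1], [-4, 0, 4, 0, 1], [-3, 0, 4, 0, 1]]

```text
time_s: 25.8
tcp_pos: [0.5656, -0.3858, 0.0773]
tool_rot: [3.117, 0.006, -3.096]
contact_force: [4.7, 0.8, 7.3]
gripper_width: 0.0472
grasp_force: 33.0
```

Emit:
move_arm:
  plan:
    - [[-3, 0, 4, 0, 1], [-3, 0, 4, 0, 1], [-3, 0, 4, 0, 1], [-3, 0, 4, 0, 1], [-2, 0, 4, 0, 1]]

```text
time_s: 26.42
tcp_pos: [0.5777, -0.3846, 0.0558]
tool_rot: [3.117, 0.002, -3.096]
contact_force: [4.3, 0.9, 3.4]
gripper_width: 0.0474
grasp_force: 30.5
```

Emit:
move_arm:
  plan:
    - [[-2, 0, 4, 0, 1], [-2, 0, 4, 0, 1], [-2, 0, 4, 0, 1], [-1, 0, 4, 0, 1], [-1, 0, 3, 0, 1]]

```text
time_s: 27.05
tcp_pos: [0.5835, -0.3837, 0.0358]
tool_rot: [3.116, -0.002, -3.097]
contact_force: [0.9, 1.2, 0.2]
gripper_width: 0.0474
grasp_force: 29.7
```

Emit:
move_arm:
  plan:
    - [[5, 0, 1, 0, 1], [5, 0, 0, 0, 1], [5, 0, 0, 0, 1], [5, 0, 0, 0, 1], [2, 0, 1, 0, 1]]

```text
time_s: 27.68
tcp_pos: [0.5622, -0.385, 0.0349]
tool_rot: [3.116, 0.0, -3.097]
contact_force: [4.0, 0.3, 1.8]
gripper_width: 0.047
grasp_force: 29.7
```

Emit:
move_arm:
  plan:
    - [[0, 0, 0, 0, 0.3], [0, 0, 0, 0, 0.25], [0, 0, 0, 0, 0.25], [0, 0, 0, 0, 0.25], [0, 0, -10, 0, 0.25]]

```text
time_s: 28.3
tcp_pos: [0.5618, -0.3844, 0.0441]
tool_rot: [3.115, -0.002, -3.096]
contact_force: [-0.1, 0.1, 0.3]
gripper_width: 0.0642
grasp_force: 0.0
```

Emit:
move_arm:
  plan:
    - [[0, 0, -40, 0, 0.25], [0, 0, -60, 0, 0], [0, 50, 0, 0, 0], [0, 60, 0, 0, 0], [0, 60, 0, 0, 0]]

```text
time_s: 28.92
tcp_pos: [0.555, -0.2165, 0.1501]
tool_rot: [3.117, 0.001, -3.097]
contact_force: [0.2, -0.0, -0.1]
gripper_width: 0.0852
grasp_force: 0.0
```

Emit:
move_arm:
  plan:
    - [[0, 60, 0, 0, 0], [0, 60, 0, 0, 0], [0, 60, 0, 0, 0], [0, 60, 0, 0, 0], [0, 0, 0, 0, 0]]

```text
time_s: 29.55
tcp_pos: [0.5437, 0.0257, 0.1561]
tool_rot: [3.116, 0.001, -3.09]
contact_force: [0.7, -0.2, 0.7]
gripper_width: 0.0855
grasp_force: 0.0
```

Run:
```python
from h import *
t=capture("top")["image"];s=capture("scene")["image"]
cv2.imwrite("pics/t7.png",np.clip(np.vstack([cv2.resize(t[222:302,392:556],(656,320),interpolation=cv2.INTER_CUBIC),cv2.resize(s[80:220,140:474],(656,275))])*1.4,0,255).astype(np.uint8))
```

```text
(no output)
```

View pics/t7.png

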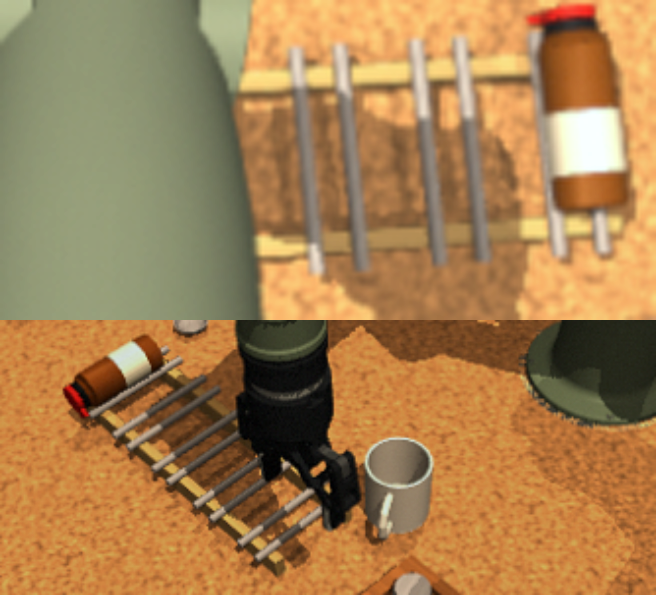

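```bash
cat >> h.py <<'E'
def rackfit(c,dw,f):
    # dw: list of (top px, bottom px, nominal rack y) ; returns centre,yaw
    A=[];B=[]
    for a,b,y in dw:
        for p,x in((a,.075),(b,-.075)): A.append((x,y)); B.append(onz(c,f(p),.036)[:2])
    A,B=np.array(A),np.array(B); a,b=A-A.mean(0),B-B.mean(0)
    th=np.arctan2((a[:,0]*b[:,1]-a[:,1]*b[:,0]).sum(),(a*b).sum()); R=np.array([[np.cos(th),-np.sin(th)],[np.sin(th),np.cos(th)]])
    t=B.mean(0)-R@A.mean(0); print("rack",t.round(4),"yaw",np.degrees(th).round(2),"res",np.abs(A@R.T+t-B).max().round(4)); return t,R
E
python3 - <<'E'
from h import *
c=capture("top")
f=lambda p:((p[0]+.5)/4-.5+392,(p[1]+.5)/4-.5+222)
t,R=rackfit(c,[((297,47),(317,272),.015),((340,44),(361,269),-.015),((417,40),(438,263),-.067),((460,38),(482,261),-.097)],f)
for p in((590,208),(577,27)): print("bottle end",R.T@(onz(c,f(p),.07)[:2]-t))
plan([(.6144,.245,.2),(.6144,.245,.076)])
for d in(-82,0,82,164): print(d,"upright",(t+R@[-.05,d/1000]).round(4),"final grip",(t+R@[.039,d/1000]).round(4))
E
```

```text
rack [ 0.5098 -0.2196] yaw 3.16 res 0.0012
bottle end [-0.0455726 -0.1589302]
bottle end [ 0.07256144 -0.16361309]
[0.6144 0.245  0.2   ] -> [-79.9 221.4 -38.9] n 239
[0.6144 0.245  0.076 ] -> [ 1.00e-01 -3.10e+00  1.24e+02] n 124
-82 upright [ 0.4644 -0.3043] final grip [ 0.5533 -0.2994]
0 upright [ 0.4599 -0.2224] final grip [ 0.5488 -0.2175]
82 upright [ 0.4554 -0.1405] final grip [ 0.5443 -0.1356]
164 upright [ 0.4509 -0.0586] final grip [ 0.5398 -0.0537]
```

Run:
```python
from h import *
plan([(.6144,.245,.185),(.4464,-.3053,.185),(.4464,-.3053,.110)])
```

```text
[0.6144 0.245  0.185 ] -> [-79.8 221.  -23.9] n 236
[ 0.4464 -0.3053  0.185 ] -> [ 192.6 -542.   -13.5] n 575
[ 0.4464 -0.3053  0.11  ] -> [ 0.  -1.9 75. ] n 75
```

Emit:
move_arm:
  plan:
    - [[0, 0, -44, 0, 0], [-20, 55, 1, 0, 0], [-20, 55, 1, 0, 0], [-20, 55, 2, 0, 0], [-20, 56, 2, 0, 0]]

```text
time_s: 30.32
tcp_pos: [0.6158, 0.2446, 0.1988]
tool_rot: [3.117, 0.0, -3.1]
contact_force: [2.1, -0.2, -0.1]
gripper_width: 0.0855
grasp_force: 0.0
```

Emit:
move_arm:
  plan:
    - [[0, 0, 0, 0, 0], [0, -1, 40, 0, 0], [0, -1, 40, 0, 0], [0, -1, 43, 0, 0], [0, 0, 0, 0, 1]]
  grip_force: 30

```text
time_s: 30.95
tcp_pos: [0.6114, 0.242, 0.0721]
tool_rot: [3.118, -0.008, -3.1]
contact_force: [-0.7, -0.7, 0.9]
gripper_width: 0.0697
grasp_force: 0.0
```

Emit:
move_arm:
  plan:
    - [[0, 0, 0, 0, 1], [0, 0, 0, 0, 1], [0, 0, 0, 0, 1], [0, 0, 0, 0, 1], [0, 0, 0, 0, 1]]

```text
time_s: 31.58
tcp_pos: [0.6155, 0.2452, 0.0776]
tool_rot: [3.117, 0.003, -3.097]
contact_force: [-0.8, -2.4, 6.8]
gripper_width: 0.0473
grasp_force: 34.2
```

Emit:
move_arm:
  plan:
    - [[0, 1, -35, 0, 1], [0, 1, -40, 0, 1], [0, 1, -34, 0, 1], [16, -45, -1.1, -0.4, 1], [16, -45, -1.1, -0.4, 1]]

```text
time_s: 32.2
tcp_pos: [0.586, 0.1539, 0.1848]
tool_rot: [3.116, 0.001, -3.08]
contact_force: [-0.0, -1.0, -3.3]
gripper_width: 0.0472
grasp_force: 33.6
```

Emit:
move_arm:
  plan:
    - [[16, -45, -1.1, 0, 1], [16, -45, -1.1, 0, 1], [16, -45, -1.1, 0, 1], [16, -45, -1.1, 0, 1], [16, -45, -1.1, 0, 1]]

```text
time_s: 32.83
tcp_pos: [0.5192, -0.0762, 0.1843]
tool_rot: [3.116, 0.0, -3.082]
contact_force: [0.0, -1.4, -3.8]
gripper_width: 0.0476
grasp_force: 33.7
```

Emit:
move_arm:
  plan:
    - [[16, -45, -1.1, 0, 1], [16, -45, -1.1, 0, 1], [16, -45, -1.1, 0, 1], [16, -45, -1.1, 0, 1], [16, -45, -1.1, 0, 1]]

```text
time_s: 33.45
tcp_pos: [0.4529, -0.3056, 0.1841]
tool_rot: [3.116, 0.0, -3.082]
contact_force: [0.1, -0.2, -3.7]
gripper_width: 0.0472
grasp_force: 33.7
```

Run:
```python
from h import *
plan([(.4464,-.3053,.185),(.4464,-.3053,.112)])
```

```text
[ 0.4464 -0.3053  0.185 ] -> [ 6.4  0.7 -0.9] n 7
[ 0.4464 -0.3053  0.112 ] -> [ 0.  -1.9 73. ] n 73
```

Emit:
move_arm:
  plan:
    - [[6, 1, 0, 0, 1], [0, -1, 38, 0, 1], [0, -1, 34, 0, 1], [0, 0, 3, 0, 1], [0, 0, 2, 0, 1]]

```text
time_s: 34.08
tcp_pos: [0.4476, -0.3034, 0.1077]
tool_rot: [3.115, 0.0, -3.082]
contact_force: [-0.2, 0.6, -2.7]
gripper_width: 0.0476
grasp_force: 31.1
```

Emit:
move_arm:
  plan:
    - [[0, 0, 2, 0, 1], [-5, 0, 0, 0, 1], [-5, 0, 0, 0, 1], [-5, 0, 0, 0, 1], [-5, 0, 0, 0, 1]]
  grip_force: 20

```text
time_s: 34.7
tcp_pos: [0.4676, -0.3044, 0.1075]
tool_rot: [3.12, 0.0, -3.083]
contact_force: [-3.5, -2.6, 4.9]
gripper_width: 0.0475
grasp_force: 25.1
```

Emit:
move_arm:
  plan:
    - [[-5, 0, 0, 0, 1], [-5, 0, 0, 0, 1], [-5, 0, 0, 0, 1], [-5, 0, 1, 0, 1], [-5, 0, 1, 0, 1]]

```text
time_s: 35.33
tcp_pos: [0.4931, -0.3021, 0.1035]
tool_rot: [3.118, 0.001, -3.082]
contact_force: [-1.5, -4.3, 3.4]
gripper_width: 0.0476
grasp_force: 26.2
```

Emit:
move_arm:
  plan:
    - [[-5, 0, 1, 0, 1], [-5, 0, 2, 0, 1], [-5, 0, 2, 0, 1], [-4, 0, 2, 0, 1], [-4, 0, 2, 0, 1]]

```text
time_s: 35.95
tcp_pos: [0.5154, -0.2995, 0.0938]
tool_rot: [3.116, -0.0, -3.082]
contact_force: [-1.2, -3.9, 2.8]
gripper_width: 0.0474
grasp_force: 26.0
```

Emit:
move_arm:
  plan:
    - [[-4, 0, 3, 0, 1], [-4, 0, 3, 0, 1], [-4, 0, 3, 0, 1], [-4, 0, 4, 0, 1], [-3, 0, 4, 0, 1]]

```text
time_s: 36.58
tcp_pos: [0.5354, -0.2982, 0.0773]
tool_rot: [3.116, 0.002, -3.082]
contact_force: [4.2, -2.6, 6.1]
gripper_width: 0.0475
grasp_force: 25.2
```

Emit:
move_arm:
  plan:
    - [[-3, 0, 4, 0, 1], [-3, 0, 4, 0, 1], [-3, 0, 4, 0, 1], [-3, 0, 4, 0, 1], [-2, 0, 4, 0, 1]]

```text
time_s: 37.2
tcp_pos: [0.5481, -0.2966, 0.0566]
tool_rot: [3.116, -0.0, -3.082]
contact_force: [3.6, -1.6, 2.4]
gripper_width: 0.0475
grasp_force: 24.5
```

Emit:
move_arm:
  plan:
    - [[-2, 0, 4, 0, 1], [-2, 0, 4, 0, 1], [-2, 0, 4, 0, 1], [-1, 0, 4, 0, 1], [-1, 0, 3, 0, 1]]

```text
time_s: 37.83
tcp_pos: [0.5554, -0.2956, 0.0375]
tool_rot: [3.115, -0.001, -3.083]
contact_force: [1.2, -2.3, 0.2]
gripper_width: 0.0476
grasp_force: 23.5
```

Run:
```python
from h import *
print(bot.state()["contact_force"],bot.state()["wrist_torque"])
w=capture("wrist"); cv2.imwrite("pics/w8.png",w["image"])
m=w["image"].astype(int); b=(m[...,0]>m[...,2]+25)&(m[...,0]>50); ys,xs=np.nonzero(b); print("blue bbox",b.sum(),xs.min(),xs.max(),ys.min(),ys.max())
for c in("top","scene"):
    m=capture(c)["image"].astype(int);o=(m[...,2]>150)&(m[...,1]<130)&(m[...,1]>50)&(m[...,0]<40);print(c,o.sum())
```

```text
[ 1.18357343 -2.26405046  0.15460129] [-0.4397502  -0.02137477  0.16226339]
blue bbox 41973 228 415 30 460
top 21
scene 11
```

Emit:
move_arm:
  plan:
    - [[0, 0, 2, 0, 1], [0, 0, 0, 0, 0.3], [0, 0, 0, 0, 0.25], [0, 0, 0, 0, 0.25], [0, 0, 0, 0, 0.25]]

```text
time_s: 38.6
tcp_pos: [0.556, -0.2958, 0.0361]
tool_rot: [3.116, -0.0, -3.083]
contact_force: [-0.2, 0.2, 0.2]
gripper_width: 0.0639
grasp_force: 0.0
```

Emit:
move_arm:
  plan:
    - [[0, 0, -15, 0, 0.25], [0, 0, -40, 0, 0.25], [0, 0, -60, 0, 0], [0, 50, 0, 0, 0], [0, 60, 0, 0, 0]]

```text
time_s: 39.22
tcp_pos: [0.5507, -0.1893, 0.1562]
tool_rot: [3.118, 0.004, -3.085]
contact_force: [0.9, -0.2, 0.1]
gripper_width: 0.0852
grasp_force: 0.0
```

Emit:
move_arm:
  plan:
    - [[0, 60, 0, 0, 0], [0, 60, 0, 0, 0], [0, 60, 0, 0, 0], [0, 60, 0, 0, 0], [0, 0, 0, 0, 0]]

```text
time_s: 39.85
tcp_pos: [0.5351, 0.0543, 0.1614]
tool_rot: [3.116, 0.001, -3.076]
contact_force: [0.6, -0.9, -0.1]
gripper_width: 0.0856
grasp_force: 0.0
```

Run:
```python
from h import *
plan([(.611,.351,.2),(.611,.351,.076),(.611,.351,.185)])
t=capture("top");s=capture("scene")
cv2.imwrite("pics/t9.png",np.clip(np.vstack([cv2.resize(t["image"][222:302,392:556],(656,320),interpolation=cv2.INTER_CUBIC),cv2.resize(s["image"][80:220,140:474],(656,275))])*1.4,0,255).astype(np.uint8))
# dowel contrast helper: steel mask (low saturation, bright)
h=cv2.cvtColor(t["image"][222:302,392:556],cv2.COLOR_BGR2HSV); print(h[40,::6].tolist())
```

```text
[0.611 0.351 0.2  ] -> [-95.2 292.  -30.9] n 309
[0.611 0.351 0.076] -> [  0.2  -3.2 124. ] n 124
[0.611 0.351 0.185] -> [-1.00e-01  2.80e+00 -1.09e+02] n 109
[[37, 59, 112], [37, 59, 112], [37, 57, 111], [38, 58, 106], [37, 59, 100], [36, 55, 92], [37, 58, 79], [17, 104, 81], [14, 131, 117], [15, 141, 112], [14, 145, 116], [14, 146, 129], [14, 142, 106], [14, 88, 107], [14, 147, 120], [14, 135, 119], [14, 141, 101], [14, 142, 99], [21, 54, 89], [43, 14, 163], [63, 16, 191], [14, 116, 101], [15, 148, 167], [20, 59, 138], [52, 20, 189], [80, 16, 189], [17, 89, 141], [17, 141, 177]]
```

View pics/t9.png

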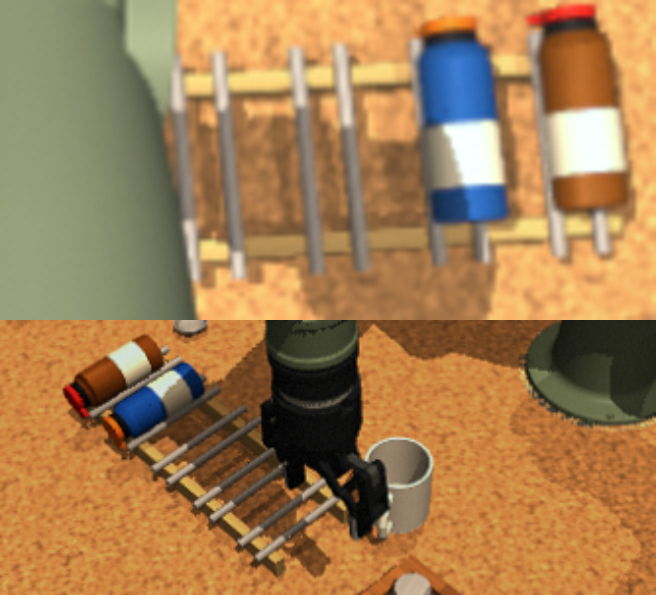

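```bash
cat >> h.py <<'E'
def mark():
    for n in("top","scene"):
        i=capture(n)["image"]; h=cv2.cvtColor(i,cv2.COLOR_BGR2HSV)
        o=[]
        for m in(cv2.inRange(h,(105,120,50),(122,255,255)),):
            if n=="top": m[:, :392]=0
            else: m[190:]=0
            k=cv2.connectedComponentsWithStats(m); j=1+k[2][1:,4].argmax(); o+=[k[3][j].round(1).tolist(),int(k[2][j,4])]
        print(n,o)
E
python3 - <<'E'
from h import *
mark()
T=wpose();p=[(.611,.351,.2),(.611,.351,.185),(.4419,-.2233,.185)];plan(p)
E
```

```text
top [[505.7, 242.2], 337]
scene [[210.8, 124.9], 337]
[0.611 0.351 0.2  ] -> [-92.3 297.6 -32. ] n 313
[0.611 0.351 0.185] -> [ 0.  -0.4 15. ] n 15
[ 0.4419 -0.2233  0.185 ] -> [ 201.9 -563.4  -14.2] n 599
```

Emit:
move_arm:
  plan:
    - [[0, 0, -36, 0, 0], [-19, 58, 1, 0, 0], [-19, 58, 1, 0, 0], [-19, 58, 1, 0, 0], [-19, 58, 1, 0, 0]]

```text
time_s: 40.67
tcp_pos: [0.5993, 0.2854, 0.1981]
tool_rot: [3.116, 0.001, -3.086]
contact_force: [1.2, -0.8, 0.3]
gripper_width: 0.0854
grasp_force: 0.0
```

Emit:
move_arm:
  plan:
    - [[-19, 59, 1, 0, 0], [0, 0, 0, 0, 0], [0, -1, 40, 0, 0], [0, -1, 40, 0, 0], [0, -1, 42, 0, 0]]
  grip_force: 30

```text
time_s: 41.3
tcp_pos: [0.6143, 0.343, 0.0755]
tool_rot: [3.117, 0.0, -3.086]
contact_force: [0.1, 0.7, -0.3]
gripper_width: 0.0853
grasp_force: 0.0
```

Emit:
move_arm:
  plan:
    - [[0, 0, 0, 0, 0], [0, 0, 0, 0, 1], [0, 0, 0, 0, 1], [0, 0, 0, 0, 1], [0, 0, 0, 0, 1]]

```text
time_s: 41.92
tcp_pos: [0.615, 0.3464, 0.0791]
tool_rot: [3.115, 0.005, -3.082]
contact_force: [0.4, -0.0, 7.0]
gripper_width: 0.0473
grasp_force: 30.5
```

Emit:
move_arm:
  plan:
    - [[0, 1, -35, 0, 1], [0, 1, -40, 0, 1], [0, 1, -32, 0, 1], [15.8, -43, -1.1, 0, 1], [15.8, -43, -1.1, 0, 1]]

```text
time_s: 42.55
tcp_pos: [0.5863, 0.2578, 0.1839]
tool_rot: [3.116, 0.001, -3.081]
contact_force: [-0.1, 0.4, -3.4]
gripper_width: 0.0473
grasp_force: 32.5
```

Emit:
move_arm:
  plan:
    - [[15.8, -43, -1.1, 0, 1], [15.8, -43, -1.1, 0, 1], [15.8, -43, -1.1, 0, 1], [15.8, -43, -1.1, 0, 1], [15.8, -43, -1.1, 0, 1]]

```text
time_s: 43.18
tcp_pos: [0.5198, 0.0377, 0.1837]
tool_rot: [3.116, 0.0, -3.082]
contact_force: [0.4, -0.3, -2.5]
gripper_width: 0.0474
grasp_force: 32.5
```

Emit:
move_arm:
  plan:
    - [[15.8, -43, -1.1, 0, 1], [15.8, -43, -1.1, 0, 1], [15.8, -43, -1.1, 0, 1], [15.8, -43, -1.1, 0, 1], [15.8, -43, -1.1, 0, 1]]

```text
time_s: 43.8
tcp_pos: [0.4538, -0.1816, 0.1838]
tool_rot: [3.116, 0.0, -3.082]
contact_force: [0.0, -0.7, -3.0]
gripper_width: 0.047
grasp_force: 32.5
```

Run:
```python
from h import *
mark()
plan([(.443,-.2233,.185),(.443,-.2233,.112)])
cv2.imwrite("pics/x.png",capture("wrist")["image"])
```

```text
top [[505.4, 242.0], 328]
scene [[211.0, 124.8], 339]
[ 0.443  -0.2233  0.185 ] -> [ 12.6 -38.5  -2.1] n 41
[ 0.443  -0.2233  0.112 ] -> [ 0.  -1.7 73. ] n 73
```

Emit:
move_arm:
  plan:
    - [[13, -40, -2, 0, 1], [0, -1, 38, 0, 1], [0, -1, 34, 0, 1], [0, 0, 3, 0, 1], [0, 0, 2, 0, 1]]

```text
time_s: 44.58
tcp_pos: [0.4432, -0.2196, 0.1081]
tool_rot: [3.114, -0.002, -3.081]
contact_force: [-6.6, 4.4, 13.7]
gripper_width: 0.047
grasp_force: 35.6
```

Emit:
move_arm:
  plan:
    - [[0, 0, 2, 0, 1], [-5, 0, 0, 0, 1], [-5, 0, 0, 0, 1], [-5, 0, 0, 0, 1], [-5, 0, 0, 0, 1]]
  grip_force: 20

```text
time_s: 45.2
tcp_pos: [0.464, -0.2198, 0.1075]
tool_rot: [3.118, -0.0, -3.082]
contact_force: [-4.4, 0.2, 4.5]
gripper_width: 0.0475
grasp_force: 36.4
```

Emit:
move_arm:
  plan:
    - [[-5, 0, 0, 0, 1], [-5, 0, 0, 0, 1], [-5, 0, 0, 0, 1], [-5, 0, 1, 0, 1], [-5, 0, 1, 0, 1]]

```text
time_s: 45.82
tcp_pos: [0.4897, -0.2188, 0.1038]
tool_rot: [3.117, 0.001, -3.082]
contact_force: [-2.1, -2.4, 3.8]
gripper_width: 0.0474
grasp_force: 34.9
```

Emit:
move_arm:
  plan:
    - [[-5, 0, 1, 0, 1], [-5, 0, 2, 0, 1], [-5, 0, 2, 0, 1], [-4, 0, 2, 0, 1], [-4, 0, 2, 0, 1]]

```text
time_s: 46.45
tcp_pos: [0.512, -0.2167, 0.0942]
tool_rot: [3.116, 0.0, -3.082]
contact_force: [-1.7, -2.3, 2.1]
gripper_width: 0.0476
grasp_force: 33.3
```

Emit:
move_arm:
  plan:
    - [[-4, 0, 3, 0, 1], [-4, 0, 3, 0, 1], [-4, 0, 3, 0, 1], [-4, 0, 4, 0, 1], [-3, 0, 4, 0, 1]]

```text
time_s: 47.08
tcp_pos: [0.5322, -0.2154, 0.0777]
tool_rot: [3.117, 0.003, -3.082]
contact_force: [2.2, -3.2, 5.7]
gripper_width: 0.0475
grasp_force: 33.5
```

Emit:
move_arm:
  plan:
    - [[-3, 0, 4, 0, 1], [-3, 0, 4, 0, 1], [-3, 0, 4, 0, 1], [-3, 0, 4, 0, 1], [-2, 0, 4, 0, 1]]

```text
time_s: 47.7
tcp_pos: [0.5455, -0.2142, 0.0574]
tool_rot: [3.117, 0.001, -3.082]
contact_force: [3.5, -2.0, 3.2]
gripper_width: 0.0475
grasp_force: 36.0
```

Emit:
move_arm:
  plan:
    - [[-2, 0, 4, 0, 1], [-2, 0, 4, 0, 1], [-2, 0, 4, 0, 1], [-1, 0, 4, 0, 1], [-1, 0, 3, 0, 1]]

```text
time_s: 48.32
tcp_pos: [0.5522, -0.2128, 0.0379]
tool_rot: [3.116, -0.001, -3.083]
contact_force: [2.7, -2.0, 1.9]
gripper_width: 0.0472
grasp_force: 38.5
```

Emit:
move_arm:
  plan:
    - [[0, 0, 2, 0, 1], [0, 0, 0, 0, 0.3], [0, 0, 0, 0, 0.25], [0, 0, 0, 0, 0.25], [0, 0, 0, 0, 0.25]]

```text
time_s: 48.95
tcp_pos: [0.5523, -0.2126, 0.0363]
tool_rot: [3.116, -0.0, -3.082]
contact_force: [-0.2, -0.4, -0.0]
gripper_width: 0.0633
grasp_force: 0.0
```

Emit:
move_arm:
  plan:
    - [[0, 0, -15, 0, 0.25], [0, 0, -40, 0, 0.25], [0, 0, -60, 0, 0], [0, 0, -30, 0, 0], [0, 60, 0, 0, 0]]

```text
time_s: 49.58
tcp_pos: [0.5523, -0.1602, 0.1874]
tool_rot: [3.121, 0.008, -3.088]
contact_force: [2.0, 0.3, -0.5]
gripper_width: 0.0857
grasp_force: 0.0
```

Emit:
move_arm:
  plan:
    - [[0, 60, 0, 0, 0], [0, 60, 0, 0, 0], [0, 60, 0, 0, 0], [0, 60, 0, 0, 0], [0, 60, 0, 0, 0]]

```text
time_s: 50.2
tcp_pos: [0.5314, 0.1446, 0.192]
tool_rot: [3.116, 0.002, -3.083]
contact_force: [0.8, 0.6, 0.8]
gripper_width: 0.0853
grasp_force: 0.0
```

Run:
```python
from h import *
mark()
plan([(.486,.237,.2),(.486,.237,.076),(.486,.237,.185)])
B=capture("top")["image"]; print("dark grey body px row scan", cv2.cvtColor(B,cv2.COLOR_BGR2HSV)[262,440:520:4].tolist())
t=B[222:302,392:556]; h=cv2.cvtColor(t,cv2.COLOR_BGR2HSV); g=cv2.inRange(h,(40,120,40),(85,255,255)); k=cv2.connectedComponentsWithStats(g);print("green lid",[(r.tolist(),c.round(1).tolist()) for r,c in zip(k[2][1:],k[3][1:]) if r[4]>5])
```

```text
top [[505.7, 242.2], 336]
scene [[211.1, 124.9], 349]
[0.486 0.237 0.2  ] -> [38.7 92.  -5.5] n 100
[0.486 0.237 0.076] -> [  0.2  -3.4 124. ] n 124
[0.486 0.237 0.185] -> [  -0.2    3.  -109. ] n 109
dark grey body px row scan [[14, 132, 114], [14, 142, 97], [16, 38, 88], [14, 145, 114], [14, 145, 125], [14, 145, 97], [14, 143, 93], [19, 52, 78], [19, 57, 120], [85, 15, 186], [70, 16, 188], [31, 43, 176], [14, 143, 98], [14, 149, 157], [15, 144, 168], [20, 60, 158], [48, 25, 187], [85, 15, 187], [65, 16, 187], [23, 53, 172]]
green lid [([72, 6, 16, 5, 56], [80.3, 8.0])]
```

Emit:
move_arm:
  plan:
    - [[19, 45, -3, 0, 0], [20, 47, -3, 0, 0], [0, 0, 0, 0, 0], [0, 0, 0, 0, 0], [0, -1, 40, 0, 0]]
  grip_force: 30

```text
time_s: 50.98
tcp_pos: [0.4909, 0.2313, 0.1614]
tool_rot: [3.115, 0.007, -3.085]
contact_force: [0.7, 0.3, -0.2]
gripper_width: 0.0852
grasp_force: 0.0
```

Emit:
move_arm:
  plan:
    - [[0, -1, 40, 0, 0], [0, -1, 43, 0, 0], [0, 0, 0, 0, 0], [0, 0, 0, 0, 1], [0, 0, 0, 0, 1]]

```text
time_s: 51.6
tcp_pos: [0.4889, 0.2324, 0.0779]
tool_rot: [3.115, 0.003, -3.083]
contact_force: [0.1, 0.6, 1.2]
gripper_width: 0.0516
grasp_force: 0.5
```

Emit:
move_arm:
  plan:
    - [[0, 0, 0, 0, 1], [0, 0, 0, 0, 1], [0, 0, 0, 0, 1], [0, 0, 0, 0, 1], [0, 0, 0, 0, 1]]

```text
time_s: 52.22
tcp_pos: [0.4887, 0.2336, 0.078]
tool_rot: [3.114, 0.004, -3.082]
contact_force: [-0.7, 3.6, 6.3]
gripper_width: 0.0475
grasp_force: 31.7
```

Run:
```python
from h import *
p=wpose()[:3,3]
plan([(p[0],p[1],.187),(.438,-.143,.185),(.438,-.143,.112)])
```

```text
[0.4887 0.2336 0.187 ] -> [  -0.4    3.1 -109. ] n 109
[ 0.438 -0.143  0.185] -> [  73.2 -372.8   -8.8] n 380
[ 0.438 -0.143  0.112] -> [ 0.3 -2.  73. ] n 73
```

Emit:
move_arm:
  plan:
    - [[0, 1, -35, 0, 1], [0, 1, -40, 0, 1], [0, 1, -34, 0, 1], [8, -41.5, -1, 0, 1], [8, -41.5, -1, 0, 1]]

```text
time_s: 52.85
tcp_pos: [0.4758, 0.1476, 0.1855]
tool_rot: [3.117, 0.001, -3.081]
contact_force: [0.5, -0.7, -3.3]
gripper_width: 0.0473
grasp_force: 32.6
```

Emit:
move_arm:
  plan:
    - [[8, -41.5, -1, 0, 1], [8, -41.5, -1, 0, 1], [8, -41.5, -1, 0, 1], [8, -41.5, -1, 0, 1], [8, -41.5, -1, 0, 1]]

```text
time_s: 53.48
tcp_pos: [0.4477, -0.0625, 0.1848]
tool_rot: [3.117, -0.0, -3.082]
contact_force: [-0.0, 0.2, -2.6]
gripper_width: 0.0474
grasp_force: 32.6
```

Emit:
move_arm:
  plan:
    - [[8, -41.5, -1, 0, 1], [9, -41.5, -1, 0, 1], [0, 0, 0, 0, 1], [0, 0, 0, 0, 1], [0, 0, 0, 0, 1]]

```text
time_s: 54.1
tcp_pos: [0.4361, -0.1439, 0.1844]
tool_rot: [3.116, -0.0, -3.081]
contact_force: [-0.0, -0.3, -3.0]
gripper_width: 0.0472
grasp_force: 32.7
```

Run:
```python
from h import *
mark()
plan([(.438,-.143,.185),(.438,-.143,.112)])
```

```text
top [[504.7, 237.7], 176]
scene [[211.0, 124.7], 338]
[ 0.438 -0.143  0.185] -> [-1.7  0.9 -0.6] n 2
[ 0.438 -0.143  0.112] -> [-0.  -1.9 73. ] n 73
```

Emit:
move_arm:
  plan:
    - [[-1, -1, 0, 0, 1], [0, -1, 38, 0, 1], [0, -1, 33, 0, 1], [0, 0, 3, 0, 1], [0, 0, 2, 0, 1]]

```text
time_s: 54.82
tcp_pos: [0.4379, -0.146, 0.109]
tool_rot: [3.116, 0.001, -3.082]
contact_force: [0.4, 0.4, -2.9]
gripper_width: 0.0473
grasp_force: 32.6
```

Emit:
move_arm:
  plan:
    - [[0, 0, 2, 0, 1], [-5, 0, 0, 0, 1], [-5, 0, 0, 0, 1], [-5, 0, 0, 0, 1], [-5, 0, 0, 0, 1]]
  grip_force: 20

```text
time_s: 55.45
tcp_pos: [0.4571, -0.1452, 0.1079]
tool_rot: [3.118, -0.0, -3.083]
contact_force: [-4.2, 0.6, 4.7]
gripper_width: 0.0475
grasp_force: 34.7
```

Emit:
move_arm:
  plan:
    - [[-5, 0, 0, 0, 1], [-5, 0, 0, 0, 1], [-5, 0, 0, 0, 1], [-5, 0, 1, 0, 1], [-5, 0, 1, 0, 1]]

```text
time_s: 56.08
tcp_pos: [0.4829, -0.1431, 0.1044]
tool_rot: [3.116, 0.001, -3.082]
contact_force: [-3.2, -1.0, 2.8]
gripper_width: 0.047
grasp_force: 34.8
```

Emit:
move_arm:
  plan:
    - [[-5, 0, 1, 0, 1], [-5, 0, 2, 0, 1], [-5, 0, 2, 0, 1], [-4, 0, 2, 0, 1], [-4, 0, 2, 0, 1]]

```text
time_s: 56.7
tcp_pos: [0.5057, -0.1416, 0.0952]
tool_rot: [3.116, 0.0, -3.082]
contact_force: [-0.5, 0.4, 1.6]
gripper_width: 0.0473
grasp_force: 32.9
```

Emit:
move_arm:
  plan:
    - [[-4, 0, 3, 0, 1], [-4, 0, 3, 0, 1], [-4, 0, 3, 0, 1], [-4, 0, 4, 0, 1], [-3, 0, 4, 0, 1]]

```text
time_s: 57.32
tcp_pos: [0.5265, -0.1404, 0.079]
tool_rot: [3.117, 0.004, -3.082]
contact_force: [2.5, 1.0, 5.6]
gripper_width: 0.0474
grasp_force: 33.3
```

Emit:
move_arm:
  plan:
    - [[-3, 0, 4, 0, 1], [-3, 0, 4, 0, 1], [-3, 0, 4, 0, 1], [-3, 0, 4, 0, 1], [-2, 0, 4, 0, 1]]

```text
time_s: 57.95
tcp_pos: [0.5397, -0.139, 0.0586]
tool_rot: [3.117, 0.002, -3.082]
contact_force: [4.8, -2.1, 4.2]
gripper_width: 0.0472
grasp_force: 35.0
```

Emit:
move_arm:
  plan:
    - [[-2, 0, 4, 0, 1], [-2, 0, 4, 0, 1], [-2, 0, 4, 0, 1], [-1, 0, 4, 0, 1], [-1, 0, 4, 0, 1]]

```text
time_s: 58.58
tcp_pos: [0.5458, -0.1377, 0.0379]
tool_rot: [3.116, -0.001, -3.083]
contact_force: [4.1, -1.2, 2.4]
gripper_width: 0.047
grasp_force: 34.5
```

Emit:
move_arm:
  plan:
    - [[0, 0, 2, 0, 1], [0, 0, 0, 0, 0.3], [0, 0, 0, 0, 0.25], [0, 0, 0, 0, 0.25], [0, 0, 0, 0, 0.25]]

```text
time_s: 59.2
tcp_pos: [0.5458, -0.1375, 0.0363]
tool_rot: [3.116, -0.0, -3.082]
contact_force: [0.4, -0.3, 0.4]
gripper_width: 0.0642
grasp_force: 0.0
```

Emit:
move_arm:
  plan:
    - [[0, 0, -15, 0, 0.25], [0, 0, -40, 0, 0.25], [0, 0, -60, 0, 0], [0, 0, -30, 0, 0], [0, 60, 0, 0, 0]]

```text
time_s: 59.82
tcp_pos: [0.546, -0.0845, 0.1873]
tool_rot: [3.12, 0.008, -3.089]
contact_force: [0.8, 0.7, -0.1]
gripper_width: 0.0854
grasp_force: 0.0
```

Emit:
move_arm:
  plan:
    - [[0, 60, 0, 0, 0], [0, 60, 0, 0, 0], [0, 60, 0, 0, 0], [0, 60, 0, 0, 0], [0, 60, 0, 0, 0]]

```text
time_s: 60.45
tcp_pos: [0.5249, 0.2199, 0.192]
tool_rot: [3.116, 0.002, -3.083]
contact_force: [0.8, 0.1, 0.2]
gripper_width: 0.0854
grasp_force: 0.0
```

Run:
```python
from h import *
mark()
plan([(.481,.342,.2),(.481,.342,.076)])
c=capture("top");t=c["image"][222:302,392:556]; h=cv2.cvtColor(t,cv2.COLOR_BGR2HSV)
g=cv2.inRange(h,(0,0,120),(35,80,255))  # white labels
k=cv2.connectedComponentsWithStats(g)
for r,m in zip(k[2][1:],k[3][1:]):
    if r[4]>40: print("label",r.tolist(),onz(c,m+[392,222],.078)[:2].round(4))
```

```text
top [[505.7, 242.2], 336]
scene [[211.1, 124.9], 355]
[0.481 0.342 0.2  ] -> [ 35.3 121.4  -4.8] n 127
[0.481 0.342 0.076] -> [  0.2  -3.4 124. ] n 124
label [22, 15, 5, 18, 58] [ 0.5451 -0.0613]
label [11, 16, 5, 15, 51] [ 0.5467 -0.0319]
label [80, 16, 9, 17, 110] [ 0.5436 -0.2132]
label [145, 27, 11, 16, 41] [ 0.5192 -0.3957]
label [135, 28, 11, 16, 78] [ 0.5131 -0.3571]
label [75, 32, 20, 25, 155] [ 0.4904 -0.2133]
label [105, 32, 6, 18, 67] [ 0.5038 -0.2751]
label [48, 34, 16, 17, 133] [ 0.4963 -0.1379]
label [137, 48, 5, 16, 47] [ 0.4586 -0.3543]
```

Emit:
move_arm:
  plan:
    - [[12, 41, -2, 0, 0], [12, 41, -2, 0, 0], [12, 41, -2, 0, 0], [0, 0, 0, 0, 0], [0, 0, 0, 0, 0]]
  grip_force: 30

```text
time_s: 61.22
tcp_pos: [0.4823, 0.3371, 0.2]
tool_rot: [3.117, 0.0, -3.084]
contact_force: [-0.3, -0.1, 0.1]
gripper_width: 0.0856
grasp_force: 0.0
```

Emit:
move_arm:
  plan:
    - [[0, -1, 40, 0, 0], [0, -1, 40, 0, 0], [0, -1, 43, 0, 0], [0, 0, 0, 0, 0], [0, 0, 0, 0, 1]]

```text
time_s: 61.85
tcp_pos: [0.4831, 0.338, 0.078]
tool_rot: [3.116, 0.001, -3.084]
contact_force: [0.0, -0.4, 0.2]
gripper_width: 0.0698
grasp_force: 0.0
```

Emit:
move_arm:
  plan:
    - [[0, 0, 0, 0, 1], [0, 0, 0, 0, 1], [0, 0, 0, 0, 1], [0, 0, 0, 0, 1], [0, 0, 0, 0, 1]]

```text
time_s: 62.48
tcp_pos: [0.4839, 0.3398, 0.079]
tool_rot: [3.114, 0.005, -3.082]
contact_force: [0.3, 0.2, 6.6]
gripper_width: 0.0476
grasp_force: 25.9
```

Run:
```python
from h import *
p=wpose()[:3,3]
plan([(p[0],p[1],.187),(.434,-.061,.185),(.434,-.061,.112)])
```

```text
[0.4839 0.3398 0.187 ] -> [  -0.5    3.  -107.9] n 108
[ 0.434 -0.061  0.185] -> [  73.5 -397.    -9.4] n 404
[ 0.434 -0.061  0.112] -> [ 0.4 -2.  73. ] n 73
```

Emit:
move_arm:
  plan:
    - [[0, 1, -35, 0, 1], [0, 1, -40, 0, 1], [0, 1, -33, 0, 1], [8, -44, -1, 0, 1], [8, -44, -1, 0, 1]]

```text
time_s: 63.1
tcp_pos: [0.4705, 0.2491, 0.1848]
tool_rot: [3.117, 0.001, -3.081]
contact_force: [1.1, -0.1, -2.5]
gripper_width: 0.0475
grasp_force: 29.3
```

Emit:
move_arm:
  plan:
    - [[8, -44, -1, 0, 1], [8, -44, -1, 0, 1], [8, -44, -1, 0, 1], [8, -44, -1, 0, 1], [8, -44, -1, 0, 1]]

```text
time_s: 63.72
tcp_pos: [0.4433, 0.0266, 0.1839]
tool_rot: [3.117, -0.0, -3.082]
contact_force: [0.5, -0.4, -2.8]
gripper_width: 0.0477
grasp_force: 29.4
```

Emit:
move_arm:
  plan:
    - [[8, -44, -1, 0, 1], [9, -45, -1, 0, 1], [0, 0, 0, 0, 1], [0, 0, 0, 0, 1], [0, 0, 0, 0, 1]]

```text
time_s: 64.35
tcp_pos: [0.4322, -0.0609, 0.1835]
tool_rot: [3.116, -0.0, -3.081]
contact_force: [0.0, -0.6, -2.1]
gripper_width: 0.0476
grasp_force: 30.0
```

Run:
```python
from h import *
mark()
plan([(.434,-.061,.185),(.434,-.061,.112)])
w=capture("wrist")["image"]; h=cv2.cvtColor(w,cv2.COLOR_BGR2HSV); g=cv2.inRange(h,(45,120,30),(85,255,255)); ys,xs=np.nonzero(g); print(len(xs),xs.min(),xs.max(),ys.min(),ys.max())
```

```text
top [[505.9, 240.8], 288]
scene [[211.0, 124.8], 339]
[ 0.434 -0.061  0.185] -> [-1.6 -0.1 -1.5] n 2
[ 0.434 -0.061  0.112] -> [-0.  -1.9 73. ] n 73
13292 244 407 211 401
```

Emit:
move_arm:
  plan:
    - [[-2, -1, 0, 0, 1], [0, -1, 38, 0, 1], [0, -1, 32, 0, 1], [0, 0, 3, 0, 1], [0, 0, 2, 0, 1]]

```text
time_s: 65.12
tcp_pos: [0.4348, -0.0623, 0.1094]
tool_rot: [3.115, 0.0, -3.082]
contact_force: [-4.9, 3.4, 19.0]
gripper_width: 0.0471
grasp_force: 33.3
```

Emit:
move_arm:
  plan:
    - [[0, 0, 2, 0, 1], [-5, 0, 0, 0, 1], [-5, 0, 0, 0, 1], [-5, 0, 0, 0, 1], [-5, 0, 0, 0, 1]]
  grip_force: 20

```text
time_s: 65.75
tcp_pos: [0.4547, -0.062, 0.108]
tool_rot: [3.118, 0.0, -3.082]
contact_force: [-4.1, 0.4, 7.8]
gripper_width: 0.0474
grasp_force: 33.4
```

Emit:
move_arm:
  plan:
    - [[-5, 0, 0, 0, 1], [-5, 0, 0, 0, 1], [-5, 0, 0, 0, 1], [-5, 0, 1, 0, 1], [-5, 0, 1, 0, 1]]

```text
time_s: 66.38
tcp_pos: [0.4799, -0.0602, 0.1044]
tool_rot: [3.116, 0.0, -3.082]
contact_force: [-2.8, -0.3, 2.6]
gripper_width: 0.0474
grasp_force: 32.6
```

Emit:
move_arm:
  plan:
    - [[-5, 0, 1, 0, 1], [-5, 0, 2, 0, 1], [-5, 0, 2, 0, 1], [-4, 0, 2, 0, 1], [-4, 0, 2, 0, 1]]

```text
time_s: 67.0
tcp_pos: [0.5027, -0.0585, 0.0953]
tool_rot: [3.116, 0.0, -3.082]
contact_force: [-1.6, -2.6, 1.4]
gripper_width: 0.0475
grasp_force: 30.7
```

Same pattern as before; finish and move away.

Emit:
move_arm:
  plan:
    - [[-4, 0, 3, 0, 1], [-4, 0, 3, 0, 1], [-4, 0, 3, 0, 1], [-4, 0, 4, 0, 1], [-3, 0, 4, 0, 1]]

```text
time_s: 67.62
tcp_pos: [0.5233, -0.0573, 0.0789]
tool_rot: [3.117, 0.003, -3.082]
contact_force: [4.1, -0.9, 5.6]
gripper_width: 0.0471
grasp_force: 30.8
```

Emit:
move_arm:
  plan:
    - [[-3, 0, 4, 0, 1], [-3, 0, 4, 0, 1], [-3, 0, 4, 0, 1], [-3, 0, 4, 0, 1], [-2, 0, 4, 0, 1]]

```text
time_s: 68.25
tcp_pos: [0.5362, -0.0559, 0.0584]
tool_rot: [3.117, 0.001, -3.082]
contact_force: [4.3, -0.5, 4.2]
gripper_width: 0.0471
grasp_force: 32.7
```

Emit:
move_arm:
  plan:
    - [[-2, 0, 4, 0, 1], [-2, 0, 4, 0, 1], [-2, 0, 4, 0, 1], [-1, 0, 4, 0, 1], [-1, 0, 4, 0, 1]]

```text
time_s: 68.88
tcp_pos: [0.5428, -0.0546, 0.038]
tool_rot: [3.116, -0.001, -3.082]
contact_force: [2.5, -3.1, 2.9]
gripper_width: 0.0472
grasp_force: 34.6
```

Emit:
move_arm:
  plan:
    - [[0, 0, 2, 0, 1], [0, 0, 0, 0, 0.3], [0, 0, 0, 0, 0.25], [0, 0, 0, 0, 0.25], [0, 0, 0, 0, 0.25]]

```text
time_s: 69.5
tcp_pos: [0.5428, -0.0544, 0.0364]
tool_rot: [3.116, -0.0, -3.082]
contact_force: [0.7, -0.6, -0.5]
gripper_width: 0.0644
grasp_force: 0.0
```

Emit:
move_arm:
  plan:
    - [[0, 0, -15, 0, 0.25], [0, 0, -40, 0, 0.25], [0, 0, -60, 0, 0], [0, 0, -30, 0, 0], [0, 60, 0, 0, 0]]

```text
time_s: 70.12
tcp_pos: [0.5432, -0.0011, 0.1874]
tool_rot: [3.119, 0.008, -3.089]
contact_force: [0.9, 0.7, -0.7]
gripper_width: 0.0851
grasp_force: 0.0
```

Emit:
move_arm:
  plan:
    - [[0, 60, 0, 0, 0], [0, 60, 0, 0, 0], [0, 60, 0, 0, 0], [0, 60, 0, 0, 0], [0, 60, 0, 0, 0]]

```text
time_s: 70.75
tcp_pos: [0.522, 0.3029, 0.1921]
tool_rot: [3.116, 0.001, -3.083]
contact_force: [1.7, -0.5, 0.1]
gripper_width: 0.0856
grasp_force: 0.0
```

Run:
```python
from h import *
mark()
t=capture("top")["image"];s=capture("scene")["image"]
cv2.imwrite("pics/t10.png",np.clip(np.vstack([cv2.resize(t[222:302,385:549],(656,320),interpolation=cv2.INTER_CUBIC),cv2.resize(s[80:220,150:450],(600,280),interpolation=cv2.INTER_CUBIC)[:, :600] if 0 else cv2.resize(s[80:220,140:448],(656,280),interpolation=cv2.INTER_CUBIC)])*1.4,0,255).astype(np.uint8))
```

```text
top [[505.7, 242.2], 336]
scene [[211.1, 125.0], 357]
```

View pics/t10.png

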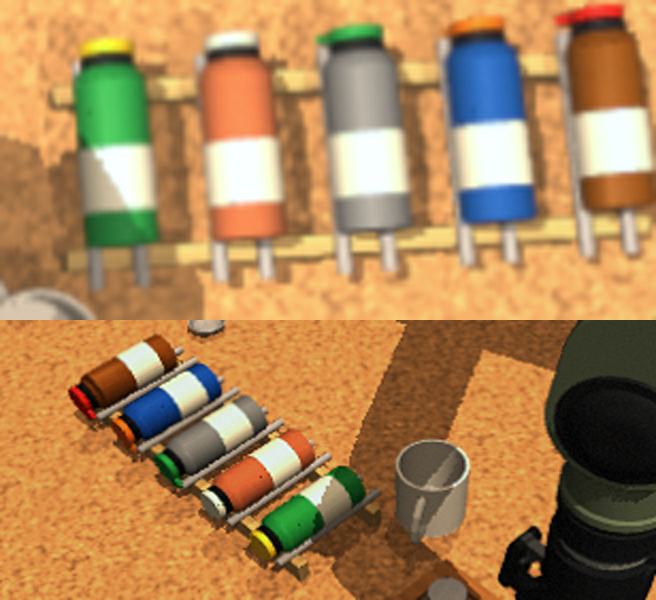

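The picture shows all five bottles lying in separate berths with their lids shut. The rack and mug are standing where they were, and the arm is clear of everything.

```bash
python3 -c "
from station import order
print(order.job_done())"
```

```text
the job is handed in; nothing more can be done
None
```

The job is handed in: the final picture shows all five bottles lying in their own rack berths with lids shut, the tin still in the caddy, and the rack and mug standing. The hand-in call gave no verdict.

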